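# Lid the tub under the wire rack and press it home

### The job

Put the loose lid on the open tub that stands on a soft pad half under the wire rack, then press its corners down one after another until every corner has snapped past its stiff catch and the lid lies flush on the rim all round. Press firmly enough to feel each corner stop, but never bear down on the tub with more than about 40 N, and do not slam the lid on. Keep clear of the rack, leave the other things where they are, and let go of the lid at the end.

Things in the scene. Friction and masses are not known exactly. Their poses are not given: they have to be found in the camera images.
- lid_center (a point): Loose rigid lid, 0.18 kg: pale grey plate 176 (its x) x 136 (y) x 5 mm; on it, centred, a blue grip rib 70 mm along x, 16 mm thick, 22 mm high. Thin lips below, 14 mm deep, enter the tub's mouth with 3.5 mm play all round. Point: centre of the plate's top face, z up. It lies on the bench on its lips, plate top 19 mm up. Turned half round it fits as well.
- tub: Open translucent grey tub, 170 (its x) x 130 (y) x 80 mm high, wall 4 mm. It stands on a soft blue foam pad 200 x 160 x 20 mm and cannot slide or tip, but sinks straight down under load, by several mm before a catch yields, and springs back. Origin: centre of its underside, about 20 mm above the bench; z up, x away from the robot, under the rack. Its rear half is under the deck.
- rack: Fixed black wire rack over the back of the bench: deck underside 325 mm above the bench, deck 12 mm thick, 560 mm wide (its y), 160 mm deep (its x). Origin: on the bench under the middle of the deck's front edge; the deck runs from there to x = +160 mm. 18 mm posts at its corners. The tub's two rear corners can be reached only with a tool leaning back from under the front edge.
- parts_bin: Bystander: loose open red bin, 150 x 110 x 55 mm, 0.6 kg; origin at the centre of its underside. It may stand left or right, with the lid on the other side.
- oil_bottle: Bystander: loose yellow bottle, 48 mm diameter, 140 mm high, under the rack left of the tub; origin at its foot.
- small_tub: Bystander: loose small closed tub, 126 x 81 x 76 mm, under the rack right of the tub; origin at the centre of its underside.
- wrench: Bystander: loose open-ended wrench, 150 mm long, lying flat on the bench between the robot and the tub; origin on its underside, handle along its -x.
- tub_mouth (a point): Centre of the tub's mouth at rim height, 80 mm above the tub's origin. Red snap catches, 16 mm square, stand in the tub's corners at x, y = +-68, +-48 mm, tops 4 to 7 mm above the rim. Each holds up a lid corner laid on it; about 12 N straight down slides it down, and it stays there (no spring). The lid is home when its plate lies on the rigid rim, top face 85 mm above the tub's origin.
- lid_corner0 (a point): Blue press mark on the top face of the lid, at lid x = +68, y = +48 mm from point lid_center; it comes to lie over one of the tub's catches.
- lid_corner1 (a point): Blue press mark on the top face of the lid, at lid x = +68, y = -48 mm from point lid_center; it comes to lie over one of the tub's catches.
- lid_corner2 (a point): Blue press mark on the top face of the lid, at lid x = -68, y = +48 mm from point lid_center; it comes to lie over one of the tub's catches.
- lid_corner3 (a point): Blue press mark on the top face of the lid, at lid x = -68, y = -48 mm from point lid_center; it comes to lie over one of the tub's catches.
Not all that is in view belongs to the job. Of the things that look like the part that bears lid_center, the larger one is meant.

How it is judged (in metres and radians):
On the way, in this order (a step that is already met when the one before it is completed fails the run):
1. the lid lies on the tub, its lips in the mouth, held up by the catches (horizontal distance between lid_center and tub below 0.009 m and z of lid_center in the frame of tub below 0.0945 m and angle between lid_center's own z axis and vertical below 0.12 rad), for 0.1 s.
2. all four corners are pressed home (z of each of lid_corner0, lid_corner1, lid_corner2, lid_corner3 in the frame of tub below 0.087 m), for 0.2 s.
At the end, for the whole second after the job is handed in: The lid is on the tub, centred within 9 mm, level within 0.03 rad and at rest, each of its four corner marks within 2 mm of its seated height (85 mm above the tub's underside) (all of step 2 and horizontal distance between lid_center and tub below 0.009 m and angle between lid_center's own z axis and vertical below 0.03 rad and linear speed of lid below 0.01 m/s); the robot touches nothing.
It fails at once if the lid is pressed or slammed on the tub with more than 45 N (contact force between lid and tub above 45 N).
It fails at once if the rack is bumped (more than 8 N) (contact force between anything else and rack above 8 N).
It fails at once if a bystander is shifted by more than 25 mm (distance of any of parts_bin, oil_bottle, small_tub, wrench from where it was at the start of the episode above 0.025 m).
It also fails if it takes over 58 s, if anything falls off the work surface, if the arm or the gripper's body presses on something with over 40 N, if the wrist force passes 120 N, or if a joint passes its speed limit or range.

### The arm

A 7-joint arm with a two-finger parallel gripper is mounted at the origin on the work surface. World frame = base frame: x ahead of the robot, y to its left, z up, the work surface at z = 0. Lengths are in m, angles in degrees, forces in N, time in s.
With the tool pointing down it reaches from about 0.35 to 0.9 m from the base axis. Payload 7.2 kg.
Tool frame: the origin (TCP) lies between the finger pads; the fingertips stand 22 mm ahead of it and the grasp point (between the pads) lies 3 mm ahead of it; z points along the fingers, y is the line along which they close (so a half turn about z gives the same grasp; the last joint's range is limited). The gripper opens to 88 mm and grips with 3 to 60 N. Pads are 20 mm wide; open, the fingers measure 115 mm over their backs; the gripper's body (75 mm by 178 mm) begins 61 mm behind the grasp point.
Start: joints at [-70.772, 23.554, -0.728, 91.456, 0.321, 64.991, -4.71], TCP at [0.246, 0.575, 0.245] pointing down, gripper open.
Joint ranges: [-169.25, 169.25], [-16.82, 113.86], [-84.01, 82.57], [7.8, 145.47], [-59.2, 239.2], [7.22, 106.19], [-163.78, 163.78]. Speed limits (degrees/s): [136.94, 136.94, 172.46, 172.46, 180, 180, 180].

### API

Orientations are given as a 3x3 rotation matrix whose columns are the frame's x, y, z axes.
In Python, from rig import read_state, eyes, ticket gives the robot as it stands.
- The arm moves only by the shell command python3 -m handwheel 'ROWS'. ROWS is a JSON object of lists of equal length, an entry for each row: "delta_pos": the shift along the tool's x, y, z in cm, a list of three; "dr": the turn, a rotation vector about the tool's x, y, z in rad, a list of three; "claw": the closure, from -1 (fully open) to 1 (shut). A call has 1 to 12 rows; each row is the pose to reach, as a shift and turn from the pose commanded when the call began, along the tool's axes at that moment; what a row does not reach only later rows make up. A row lasts 1/12 s, in which the tool goes at most 41.7 mm and 7.16 degrees, less where a joint would pass 70% of its speed; a pose out of reach is approached as far as the arm can. A call with a gripper value outside its range is refused whole. The fingers move at their own pace and stop on an object; the grip force is fixed at half the most. Time passes only in rows, so rows that repeat a pose let the fingers close. It gives the time, the measured TCP pose, the force, the opening and the grip force at its end, in the units of the state.
- read_state(): the state, without advancing time (a new reading comes with each control period).
- eyes.capture(name): name is "side" or "top"; returns a dict with "pixels" (384x512x3 uint8, red, green, blue), "mtx" (3x3 intrinsics, pixels), "R" (3x3) and "t" (3): a world point X has camera coordinates R X + t. Camera axes: x right, y down, z forward; pixel columns grow to the right and rows downward; lengths in m; the calibration is good to about 2 mm. A picture is of the moment at which its call begins. There is no depth.
- ticket.job_done(): hands the job in; it is judged then, once.
The state is a dict: "t": time; "qpos": joint angles; "dq": joint speeds; "tau": joint torques, N m; "ee_pos": TCP position; "orientation": TCP orientation; "wrist_force": force on the tool from outside, world axes, zero at the start; "ft_torque": the same for the moment, N m; "width": opening from 0.0 (shut) to 1.0 (fully open); "gripper_force": force on a finger pad.
Only numpy, scipy, OpenCV 4.12 (cv2) and the standard library are available. Lean on these libraries where they do the work, as an engineer would, in place of code of your own. Each camera call takes 0.05 s, during which the arm holds its last target. There are 200 camera calls.

## Working session

There is one attempt and no reset: what is moved stays moved. The work goes in short steps, Python scripts to look and compute and a shell command to move; the robot and the scene stay as the last step left them, time stands still between calls to the robot, and variables do not carry over. Pictures are saved under pics/ and viewed, at most 10 in all, crops included, and the job is handed in when it is done.

```bash
mkdir -p pics; ls; python3 - <<'E'
from rig import read_state, eyes
import cv2, numpy as np
for n in ["top","side"]:
    c=eyes.capture(n); cv2.imwrite(f"pics/{n}0.png",c["pixels"][:,:,::-1]); np.savez(f"{n}0.npz",**{k:c[k] for k in("mtx","R","t","pixels")})
    print(n,-c["R"].T@c["t"],c["mtx"].tolist(),c["R"].round(3).tolist())
s=read_state();print(s)
E
```

```text
pics
top [ 0.39464303 -0.05668149  1.30653277] [[445.65034929035227, 0.0, 254.63042775566504], [0.0, 445.65034929035227, 181.38777772927386], [0.0, 0.0, 1.0]] [[0.0, -1.0, 0.01], [-0.993, -0.002, -0.121], [0.121, -0.01, -0.993]]
side [ 0.39280249 -0.78490138  0.89503382] [[362.75052005538583, 0.0, 254.050067389075], [0.0, 362.75052005538583, 195.06401275231164], [0.0, 0.0, 1.0]] [[0.978, -0.207, -0.013], [-0.16, -0.712, -0.683], [0.132, 0.671, -0.73]]
{'t': 0.1, 'qpos': array([-70.77263214,  23.59555974,  -0.73024284,  91.49766595,
         0.32192842,  64.99106501,  -4.71153119]), 'dq': array([-0.00849966, -0.13338465,  0.04179958, -0.27159135,  0.08421237,
       -0.02196467,  0.00935167]), 'tau': array([ 2.14825886e-03, -5.89101362e+01,  6.43551908e-01, -2.91707343e+01,
       -5.38278802e-02,  1.45173384e-02,  4.41822544e-05]), 'ee_pos': array([0.24541764, 0.57434644, 0.24390296]), 'orientation': array([[-9.19594133e-01,  3.92869461e-01, -4.65881198e-04],
       [ 3.92869723e-01,  9.19593137e-01, -1.35761110e-03],
       [-1.04942788e-04, -1.43148182e-03, -9.99998970e-01]]), 'wrist_force': array([ 0.99416881,  0.0533651 , -0.56165047]), 'ft_torque': array([-0.01214482, -0.07896513, -0.03689904]), 'gripper_force': 0.0, 'width': 0.9956537985692332}
```

View pics/top0.png

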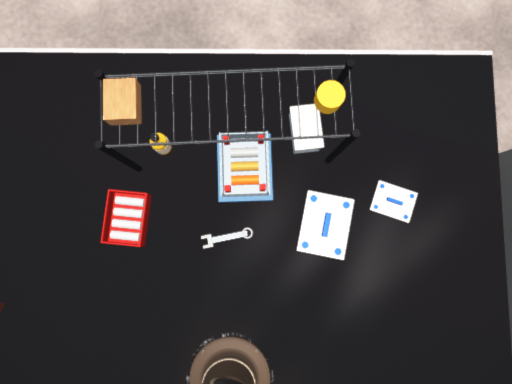

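View pics/side0.png

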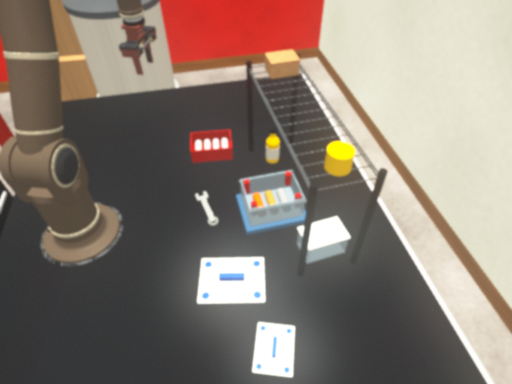

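The top view shows two lid-like plates. The large one is at about (326,225) and the small one at about (394,201); the larger is the one meant (marks about 96 x 136 mm apart). The tub is at (245,166) with red catches, the wrench at (228,238), and the rack's front edge runs from about (100,146) to (356,133). Next I'll confirm with a crop and measure.

```bash
cat > h.py <<'E'
import numpy as np, cv2
from scipy.spatial.transform import Rotation as Ro
def load(n): return dict(np.load(n))
def ray(c,uv,z):
    d=c["R"].T@np.linalg.inv(c["mtx"])@np.r_[uv,1.]; o=-c["R"].T@c["t"]
    return o+d*(z-o[2])/d[2]
def proj(c,X):
    p=c["mtx"]@(c["R"]@np.asarray(X,float)+c["t"]); return p[:2]/p[2]
def blobs(c,lo,hi,box,amin=6):
    h=cv2.cvtColor(c["pixels"],cv2.COLOR_RGB2HSV); m=cv2.inRange(h,lo,hi)
    M=np.zeros_like(m);x0,y0,x1,y1=box;M[y0:y1,x0:x1]=m[y0:y1,x0:x1]
    n,_,st,ce=cv2.connectedComponentsWithStats(M)
    return [(ce[i],st[i,4]) for i in range(1,n) if st[i,4]>=amin]
E
python3 - <<'E'
from h import *
for n,lb,tb in [("top0.npz",(290,185,420,265),(215,128,276,205)),("side0.npz",(190,250,300,380),(232,165,310,225))]:
    c=load(n); print(n)
    for uv,a in blobs(c,(100,110,60),(125,255,255),lb): print(" blue",uv.round(1),a,ray(c,uv,.019).round(4))
    for uv,a in blobs(c,(0,150,80),(5,255,255),tb,4)+blobs(c,(172,150,80),(180,255,255),tb,4): print(" red",uv.round(1),a,ray(c,uv,.104).round(4))
c=load("top0.npz")
for uv in [(100,146),(356,133),(100,75),(350,64)]: print("rack",ray(c,np.array(uv),.337).round(3))
p=c["pixels"]; a=cv2.resize(p[180:270,290:425],None,fx=5.5,fy=3*1.0,interpolation=3)
a=cv2.resize(p[180:270,290:425],(780,520)[:2],interpolation=3)[:, :]
b=cv2.resize(p[125:210,205:285],(400,425),interpolation=3)
a=cv2.resize(p[180:270,290:425],(400,267),interpolation=3)
o=np.zeros((425,800,3),np.uint8);o[:267,:400]=a;o[:,400:]=b
cv2.imwrite("pics/crop1.png",o[:,:,::-1])
E
```

```text
top0.npz
 blue [381.9 185.9] 8 [ 0.539  -0.4408  0.019 ]
 blue [411.5 195.5] 12 [ 0.511  -0.5263  0.019 ]
 blue [313.3 198. ] 24 [ 0.5033 -0.24    0.019 ]
 blue [394.4 200.7] 48 [ 0.4957 -0.4758  0.019 ]
 blue [345.8 204.5] 28 [ 0.4846 -0.334   0.019 ]
 blue [375.7 206.1] 9 [ 0.48   -0.4207  0.019 ]
 blue [326.1 224.1] 118 [ 0.4279 -0.2757  0.019 ]
 blue [405.4 216.5] 11 [ 0.4499 -0.5059  0.019 ]
 blue [304.7 244.4] 27 [ 0.37   -0.2134  0.019 ]
 blue [337.5 251.2] 28 [ 0.3507 -0.307   0.019 ]
 red [260.4 135.9] 17 [ 0.6673 -0.0846  0.104 ]
 red [225.  137.3] 18 [0.6631 0.0126 0.104 ]
 red [260.5 141.5] 8 [ 0.6517 -0.085   0.104 ]
 red [226.5 143. ] 4 [0.6473 0.0084 0.104 ]
 red [262.4 187. ] 22 [ 0.5261 -0.0901  0.104 ]
 red [227.1 188.4] 29 [0.5219 0.0058 0.104 ]
side0.npz
 blue [208. 264.] 11 [ 0.3695 -0.2118  0.019 ]
 blue [256.2 263. ] 10 [ 0.5027 -0.2378  0.019 ]
 blue [231.2 276. ] 113 [ 0.4271 -0.2636  0.019 ]
 blue [205.2 295.3] 18 [ 0.3506 -0.3057  0.019 ]
 blue [257.  294.5] 16 [ 0.4844 -0.3327  0.019 ]
 blue [274.  346.8] 25 [ 0.4951 -0.4737  0.019 ]
 blue [258.5 366. ] 6 [ 0.4499 -0.5082  0.019 ]
 blue [286.2 369.2] 6 [ 0.51   -0.5282  0.019 ]
 red [287.7 177.5] 45 [ 0.6535 -0.0078  0.104 ]
 red [246.5 184.6] 35 [ 0.5222 -0.0101  0.104 ]
 red [297.4 195.2] 16 [ 0.6616 -0.0873  0.104 ]
 red [253.5 203.7] 14 [ 0.5268 -0.0918  0.104 ]
rack [0.591 0.274 0.337]
rack [ 0.622 -0.292  0.337]
rack [0.753 0.281 0.337]
rack [ 0.782 -0.283  0.337]
```

View pics/crop1.png

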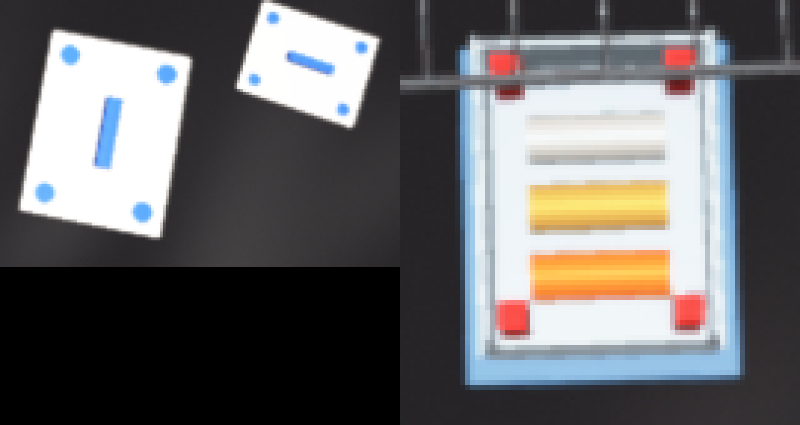

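Confirmed: the large plate is the left one in the crop, with its centre at about (0.427,-0.273) and yaw of about -11.35°. The small plate is a decoy. In the tub crop the four red catches are visible, the rear two just behind the rack's front bar. I'll write a planning helper next.

```bash
cat >> h.py <<'E'
def toolR(tilt,yaw):
    a,w=np.radians([tilt,yaw]); y=np.array([-np.sin(w),np.cos(w),0]); z=np.array([np.sin(a)*np.cos(w),np.sin(a)*np.sin(w),-np.cos(a)])
    return np.c_[np.cross(y,z),y,z]
def plan(tip,tilt,yaw,frm=None):
    """rows from pose frm (R,p) to tip pose; prints delta cm, dr"""
    from rig import read_state
    s=read_state(); R0,p0=(s["orientation"],s["ee_pos"]) if frm is None else frm
    R=toolR(tilt,yaw); p=np.asarray(tip)-.022*R[:,2]
    d=R0.T@(p-p0)*100; dr=Ro.from_matrix(R0.T@R).as_rotvec()
    print("tip",np.round(tip,4),"-> d",d.round(2).tolist(),"dr",dr.round(3).tolist()); return R,p
def tip():
    from rig import read_state
    s=read_state(); return s["ee_pos"]+.022*s["orientation"][:,2]
E
python3 - <<'E'
from h import *
plan([.45,.15,.22],0,-23.15); plan([.424,-.273,.12],25,-11.35)
c=load("top0.npz")
for f in ["top0.npz","side0.npz"]:
    c=load(f); box=(215,128,276,205) if f[0]=="t" else (232,165,310,225)
    p=c["pixels"].copy(); h=cv2.cvtColor(p,cv2.COLOR_RGB2HSV); 
    for lo in (200,):
        for uv,a in blobs(c,(0,120,lo),(6,255,255),box,3)+blobs(c,(172,120,lo),(180,255,255),box,3): print(f,uv.round(1),a,ray(c,uv,.1055).round(4))
E
```

```text
tip [0.45 0.15 0.22] -> d [-35.48, -30.98, 0.24] dr [-0.001, 0.0, 0.0]
tip [ 0.424 -0.273  0.12 ] -> d [-48.8, -71.08, 10.5] dr [-0.046, -0.435, -0.202]
top0.npz [260.4 135.9] 17 [ 0.667  -0.0846  0.1055]
top0.npz [224.9 137.4] 19 [0.6626 0.0128 0.1055]
top0.npz [227.1 187.6] 29 [0.524  0.0057 0.1055]
top0.npz [262.4 186.5] 34 [ 0.5271 -0.0899  0.1055]
side0.npz [287.8 173.5] 18 [0.6583 0.0082 0.1055]
side0.npz [246.2 181.5] 19 [0.5234 0.002  0.1055]
side0.npz [297.5 195. ] 24 [ 0.6615 -0.0877  0.1055]
side0.npz [253.6 203.4] 19 [ 0.5272 -0.0919  0.1055]
```

```bash
python3 -m handwheel '{"delta_pos":[[-35.5,-31,0.2],[-35.5,-31,0.2],[-35.5,-31,0.2],[-35.5,-31,0.2],[-35.5,-31,0.2],[-35.5,-31,0.2],[-35.5,-31,0.2],[-35.5,-31,0.2],[-35.5,-31,0.2],[-35.5,-31,0.2],[-35.5,-31,0.2],[-35.5,-31,0.2]],"dr":[[0,0,0],[0,0,0],[0,0,0],[0,0,0],[0,0,0],[0,0,0],[0,0,0],[0,0,0],[0,0,0],[0,0,0],[0,0,0],[0,0,0]],"claw":[-1,-1,-1,-1,-1,-1,-1,-1,-1,-1,-1,-1]}'
python3 -c "
from h import *
plan([.424,-.273,.10],25,-11.35)"
```

```text
t: 1.1
ee_pos: [0.4521, 0.144, 0.2428]
orientation: [[-0.917, 0.399, 0.001], [0.399, 0.917, -0.002], [-0.002, -0.001, -1.0]]
wrist_force: [-0.1, -1.1, -0.7]
width: 0.998
gripper_force: 0.0
tip [ 0.424 -0.273  0.1  ] -> d [-13.13, -39.54, 12.35] dr [-0.048, -0.433, -0.209]
```

```bash
python3 -m handwheel '{"delta_pos":[[-13,-39.5,12.4],[-13,-39.5,12.4],[-13,-39.5,12.4],[-13,-39.5,12.4],[-13,-39.5,12.4],[-13,-39.5,12.4],[-13,-39.5,12.4],[-13,-39.5,12.4],[-13,-39.5,12.4],[-13,-39.5,12.4],[-13,-39.5,12.4],[-13,-39.5,12.4]],"dr":[[-0.048,-0.433,-0.209],[-0.048,-0.433,-0.209],[-0.048,-0.433,-0.209],[-0.048,-0.433,-0.209],[-0.048,-0.433,-0.209],[-0.048,-0.433,-0.209],[-0.048,-0.433,-0.209],[-0.048,-0.433,-0.209],[-0.048,-0.433,-0.209],[-0.048,-0.433,-0.209],[-0.048,-0.433,-0.209],[-0.048,-0.433,-0.209]],"claw":[-1,-1,-1,-1,-1,-1,-1,-1,-1,-1,-1,-1]}'
python3 -m handwheel '{"delta_pos":[[0,0,0],[0,0,0],[0,0,0],[0,0,0]],"dr":[[0,0,0],[0,0,0],[0,0,0],[0,0,0]],"claw":[-1,-1,-1,-1]}'
python3 - <<'E'
from h import *
from rig import read_state,eyes
print(tip(),read_state()["qpos"].round(1)); plan([.424,-.273,.027],25,-11.35)
ims=[]
for n in("top","side"): ims.append(eyes.capture(n)["pixels"])
cv2.imwrite("pics/a.png",cv2.resize(np.hstack([ims[0][130:330,200:450],ims[1][180:380,140:390]]),(800,320),interpolation=3)[:,:,::-1])
E
```

```text
t: 2.1
ee_pos: [0.4211, -0.1674, 0.1431]
orientation: [[-0.894, 0.186, 0.408], [0.172, 0.983, -0.07], [-0.414, 0.007, -0.91]]
wrist_force: [-0.0, 0.2, -0.2]
width: 0.999
gripper_force: 0.0
t: 2.43
ee_pos: [0.4214, -0.1662, 0.1435]
orientation: [[-0.894, 0.185, 0.408], [0.172, 0.983, -0.07], [-0.414, 0.008, -0.91]]
wrist_force: [-0.1, -0.5, 0.7]
width: 1.002
gripper_force: 0.0
[ 0.43034061 -0.16777643  0.12347264] [-14.4   4.5  34.7 140.5 -29.8  13.4 126.6]
tip [ 0.424 -0.273  0.027] -> d [2.77, -10.51, 9.26] dr [0.012, -0.01, 0.007]
```

View pics/a.png

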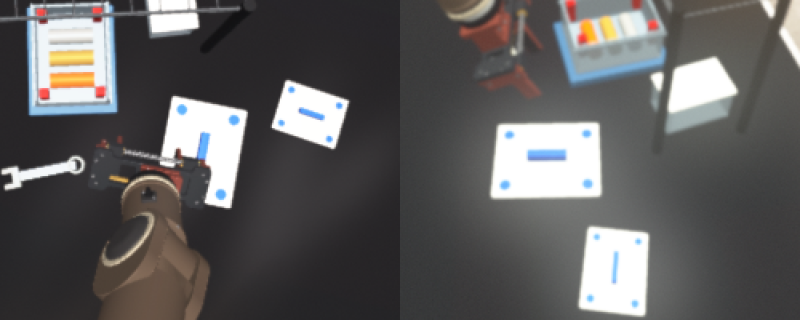

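The view shows the gripper short of the lid: still about 11 cm left of it, with the rib at crop (203,148). I'll carry on towards it and watch the joints.

```bash
python3 -m handwheel '{"delta_pos":[[0,-3,1],[0.7,-7,1.5],[1.2,-10.5,2],[1.2,-10.5,2],[1.2,-10.5,2],[1.2,-10.5,2],[1.2,-10.5,2],[1.2,-10.5,2]],"dr":[[0,0,0],[0,0,0],[0.012,-0.01,0.007],[0.012,-0.01,0.007],[0.012,-0.01,0.007],[0.012,-0.01,0.007],[0.012,-0.01,0.007],[0.012,-0.01,0.007]],"claw":[-1,-1,-1,-1,-1,-1,-1,-1]}'
python3 - <<'E'
from h import *
from rig import read_state,eyes
print(tip(),read_state()["qpos"].round(1)); plan([.424,-.273,.027],25,-11.35);plan([.424,-.273,.06],25,-11.35)
E
```

```text
t: 3.2
ee_pos: [0.3987, -0.2699, 0.1195]
orientation: [[-0.888, 0.199, 0.414], [0.181, 0.98, -0.084], [-0.423, -0.0, -0.906]]
wrist_force: [-0.1, -0.4, -0.0]
width: 1.0
gripper_force: 0.0
[ 0.40785625 -0.2718047   0.09952278] [ 27.8  11.5   8.3 136.3 -52.   14.7 162.8]
tip [ 0.424 -0.273  0.027] -> d [1.61, 0.2, 7.25] dr [-0.001, -0.0, -0.002]
tip [ 0.424 -0.273  0.06 ] -> d [0.21, 0.2, 4.26] dr [-0.001, -0.0, -0.002]
```

The wrist is near-straight here (q6 is about 14°, q7 near its limit), so I'll reduce the tilt to 15° and grip the rib 15 mm towards its near end.

```bash
python3 - <<'E'
from h import *
plan([.412,-.270,.10],5,-11.35);R,p=plan([.412,-.270,.10],15,-11.35)
E
```

```text
tip [ 0.412 -0.27   0.1  ] -> d [-1.11, 0.26, 0.25] dr [-0.001, 0.349, -0.002]
tip [ 0.412 -0.27   0.1  ] -> d [-0.74, 0.26, 0.15] dr [-0.001, 0.175, -0.002]
```

```bash
python3 -m handwheel '{"delta_pos":[[-0.4,0.1,0.1],[-0.7,0.3,0.1],[-0.7,0.3,0.1],[-0.7,0.3,0.1],[-0.7,0.3,0.1],[-0.7,0.3,0.1]],"dr":[[0,0.08,0],[0,0.175,0],[0,0.175,0],[0,0.175,0],[0,0.175,0],[0,0.175,0]],"claw":[-1,-1,-1,-1,-1,-1]}'
python3 - <<'E'
from h import *
from rig import read_state,eyes
print(tip(),read_state()["qpos"].round(1)); plan([.412,-.27,.025],15,-11.35);plan([.412,-.27,.06],15,-11.35)
E
```

```text
t: 3.7
ee_pos: [0.4067, -0.2661, 0.1213]
orientation: [[-0.947, 0.194, 0.255], [0.188, 0.981, -0.05], [-0.26, 0.0, -0.966]]
wrist_force: [-0.2, -0.1, -0.1]
width: 0.998
gripper_force: 0.0
[ 0.41228804 -0.26719265  0.10003325] [ 10.   13.9  24.3 129.7 -26.5  25.8 134.6]
tip [ 0.412 -0.27   0.025] -> d [1.92, -0.28, 7.25] dr [0.001, 0.001, 0.002]
tip [ 0.412 -0.27   0.06 ] -> d [1.01, -0.28, 3.87] dr [0.001, 0.001, 0.002]
```

```bash
python3 -m handwheel '{"delta_pos":[[0.5,-0.1,1.9],[1,-0.3,3.9],[1.5,-0.3,5.5],[1.8,-0.3,6.5],[1.9,-0.3,7.2],[1.9,-0.3,7.2],[1.9,-0.3,7.2],[1.9,-0.3,7.2]],"dr":[[0,0,0],[0,0,0],[0,0,0],[0,0,0],[0,0,0],[0,0,0],[0,0,0],[0,0,0]],"claw":[-1,-1,-1,-1,-1,-1,-1,-1]}'
python3 - <<'E'
from h import *
print(tip())
E
python3 -m handwheel '{"delta_pos":[[0,0,0],[0,0,0],[0,0,0],[0,0,0],[0,0,0],[0,0,0],[0,0,0],[0,0,0],[0,0,0],[0,0,0],[0,0,0],[0,0,0]],"dr":[[0,0,0],[0,0,0],[0,0,0],[0,0,0],[0,0,0],[0,0,0],[0,0,0],[0,0,0],[0,0,0],[0,0,0],[0,0,0],[0,0,0]],"claw":[1,1,1,1,1,1,1,1,1,1,1,1]}'
python3 - <<'E'
from h import *
from rig import read_state,eyes
print(tip(),read_state()["qpos"].round(1))
plan([.412,-.27,.18],15,-11.35)
E
```

```text
t: 4.37
ee_pos: [0.4056, -0.2712, 0.0475]
orientation: [[-0.947, 0.198, 0.254], [0.192, 0.98, -0.052], [-0.259, -0.001, -0.966]]
wrist_force: [-0.1, -0.3, 0.0]
width: 0.996
gripper_force: 0.0
[ 0.41117547 -0.27239311  0.026202  ]
t: 5.37
ee_pos: [0.4061, -0.2708, 0.047]
orientation: [[-0.947, 0.197, 0.253], [0.19, 0.98, -0.051], [-0.258, -0.0, -0.966]]
wrist_force: [0.0, 1.1, -0.1]
width: 0.181
gripper_force: 30.0
[ 0.41164166 -0.27197705  0.02577146] [ 21.4  22.7  12.1 131.6 -40.1  15.5 148.5]
tip [ 0.412 -0.27   0.18 ] -> d [-3.98, 0.19, -14.9] dr [-0.001, -0.0, -0.0]
```

```bash
python3 -m handwheel '{"delta_pos":[[-0.3,0,-1],[-0.8,0,-3],[-1.6,0.1,-6],[-2.4,0.1,-9],[-3.2,0.2,-12],[-4,0.2,-15],[-4,0.2,-15],[-4,0.2,-15]],"dr":[[0,0,0],[0,0,0],[0,0,0],[0,0,0],[0,0,0],[0,0,0],[0,0,0],[0,0,0]],"claw":[1,1,1,1,1,1,1,1]}'
python3 - <<'E'
from h import *
from rig import read_state,eyes
print(tip(),read_state()["qpos"].round(1),read_state()["width"])
plan([.50,-.12,.18],15,-5)
plan([.578,-.0425,.165],15,2.)
E
```

```text
t: 6.03
ee_pos: [0.4072, -0.2688, 0.2037]
orientation: [[-0.946, 0.196, 0.257], [0.189, 0.981, -0.052], [-0.262, -0.001, -0.965]]
wrist_force: [-0.5, 0.8, -2.1]
width: 0.184
gripper_force: 30.0
[ 0.41284961 -0.26998193  0.18245138] [  1.4   5.2  32.3 125.  -14.   37.2 122.1] 0.1837945576399849
tip [ 0.5  -0.12  0.18] -> d [-5.35, 16.35, 1.7] dr [-0.029, 0.003, -0.106]
tip [ 0.578  -0.0425  0.165 ] -> d [-10.89, 25.42, 4.75] dr [-0.061, 0.003, -0.224]
```

```bash
python3 -m handwheel '{"delta_pos":[[-1,2,0.3],[-2,5,0.6],[-3,8,1],[-4,11,1.3],[-4.7,14,1.5],[-5.4,16.4,1.7],[-7,18.5,2.5],[-8.5,21,3.5],[-9.7,23.5,4.2],[-10.9,25.4,4.7],[-10.9,25.4,4.7],[-10.9,25.4,4.7]],"dr":[[0,0,0],[-0.006,0,-0.02],[-0.012,0,-0.04],[-0.018,0,-0.06],[-0.023,0,-0.08],[-0.029,0.003,-0.106],[-0.035,0.003,-0.13],[-0.042,0.003,-0.16],[-0.05,0.003,-0.19],[-0.061,0.003,-0.224],[-0.061,0.003,-0.224],[-0.061,0.003,-0.224]],"claw":[1,1,1,1,1,1,1,1,1,1,1,1]}'
python3 -m handwheel '{"delta_pos":[[0,0,0],[0,0,0],[0,0,0]],"dr":[[0,0,0],[0,0,0],[0,0,0]],"claw":[1,1,1]}'
python3 - <<'E'
from h import *
from rig import read_state,eyes
print(tip(),read_state()["qpos"].round(1),read_state()["width"])
plan([.578,-.0425,.165],15,2.)
ims=[]
for n in("top","side"):
    c=eyes.capture(n); np.savez(n+"1.npz",**{k:c[k] for k in("mtx","R","t","pixels")}); ims.append(c["pixels"])
cv2.imwrite("pics/b.png",cv2.resize(np.hstack([ims[0][90:250,160:360],ims[1][110:270,180:380]]),(800,320),interpolation=3)[:,:,::-1])
E
```

```text
t: 7.03
ee_pos: [0.5707, -0.0423, 0.1823]
orientation: [[-0.967, -0.035, 0.251], [-0.034, 0.999, 0.009], [-0.252, 0.001, -0.968]]
wrist_force: [-0.5, 0.1, -1.4]
width: 0.178
gripper_force: 30.0
t: 7.28
ee_pos: [0.5708, -0.0442, 0.1846]
orientation: [[-0.966, -0.032, 0.255], [-0.03, 1.0, 0.009], [-0.255, 0.001, -0.967]]
wrist_force: [0.2, 0.2, -1.9]
width: 0.179
gripper_force: 30.0
[ 0.57640051 -0.04397857  0.16331812] [-17.1  15.1  20.2 115.9 -10.6  35.5 101.4] 0.17920697405984773
tip [ 0.578  -0.0425  0.165 ] -> d [-0.19, 0.14, -0.12] dr [-0.0, -0.004, -0.003]
```

View pics/b.png

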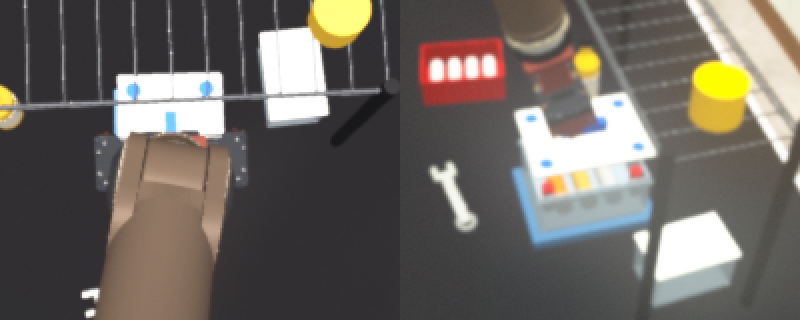

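The lid hangs level over the tub. In the side crop the marks are at (547,163), (638,146) and (618,102); in the top crop the rear marks are at (133,91) and (207,89). I'll measure the lid pose from these and compare it with the tub.

```bash
python3 - <<'E'
from h import *
c=load("side1.npz"); t=load("top1.npz")
for cc,b in((c,(236,155,310,200)),(t,(200,122,290,150))):
    for uv,a in blobs(cc,(98,80,90),(125,255,255),b,5): print(uv.round(1),a,ray(cc,uv,.1565).round(4))
# predict marks from robot pose: lid grasp offset (grasp lid centre .427,-.273 vs tip .4116,-.272)
for ctr in [(.593,-.042)]:
    for f in("top0.npz","side0.npz"):
        cc=load(f)
        for w in (2.,):
            R=Ro.from_euler("z",w,degrees=True).as_matrix()
            print(f,[proj(cc,R@[sx*.068,sy*.048,0]+[*ctr,.1055]).round(1).tolist() for sx in(1,-1) for sy in(1,-1)])
E
```

```text
[288.5 161.5] 8 [0.6575 0.0076 0.1565]
[245.2 168.9] 12 [0.5223 0.0041 0.1565]
[278.6 172.2] 39 [ 0.6162 -0.0318  0.1565]
[298.6 182.9] 11 [ 0.661  -0.0877  0.1565]
[253.  191.3] 14 [ 0.5262 -0.0916  0.1565]
[238.3 196.6] 27 [ 0.482  -0.1028  0.1565]
[262.5 133.9] 37 [ 0.6609 -0.0892  0.1565]
[226.4 134.8] 35 [0.6583 0.0059 0.1565]
[216.6 136.5] 10 [0.6536 0.0317 0.1565]
[216.7 145.7] 10 [0.629  0.0311 0.1565]
[244.9 147.6] 19 [ 0.6242 -0.0428  0.1565]
top0.npz [[226.5, 138.6], [261.4, 137.5], [227.9, 187.8], [263.3, 186.7]]
side0.npz [[288.1, 173.4], [297.9, 194.9], [246.1, 181.1], [253.5, 203.5]]
```

```bash
python3 - <<'E'
from h import *
def draw(f,box,ctr,w,S=7,sz=(400,300)):
    c=load(f); x0,y0,x1,y1=box; sx=sz[0]/(x1-x0)
    im=cv2.resize(c["pixels"][y0:y1,x0:x1],sz,interpolation=3)
    R=Ro.from_euler("z",w,degrees=True).as_matrix()
    def poly(pts,z,col):
        q=np.array([(proj(c,R@[a,b,0]+[*ctr,z])+.5-[x0,y0])*sx for a,b in pts]); cv2.polylines(im,[np.int32(q*8)],True,col,1,16,3)
    r=lambda a,b,ox=0,oy=0:[(ox+a,oy+b),(ox+a,oy-b),(ox-a,oy-b),(ox-a,oy+b)]
    poly(r(.085,.065),.1,(0,255,0)); poly(r(.1,.08),.02,(255,0,255))
    for i in(1,-1):
        for j in(1,-1): poly(r(.008,.008,i*.068,j*.048),.1055,(0,0,0))
    return im
rows=[]
for ctr,w in[((.593,-.042),2.),((.593,-.039),2.4)]:
    rows.append(np.hstack([draw("top0.npz",(195,130,295,205),ctr,w),draw("side0.npz",(225,165,325,240),ctr,w)]))
cv2.imwrite("pics/c.png",np.vstack(rows)[:,:,::-1])
E
```

```text
(no output)
```

View pics/c.png

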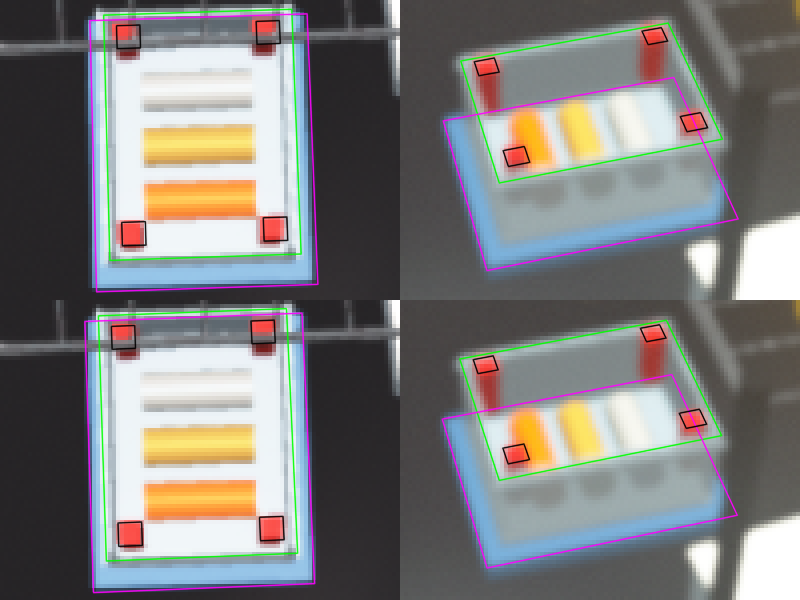

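Candidate 2 (y=-0.039, yaw 2.4°) fits the top view better, while candidate 1 fits the side view, so the truth is about y=-0.040. I'll go lower with a small correction, then compare again where parallax is less.

```bash
python3 -m handwheel '{"delta_pos":[[0.1,0.1,0.6],[0.2,0.2,1.2],[0.35,0.25,1.9],[0.35,0.25,1.9],[0.35,0.25,1.9],[0.35,0.25,1.9],[0.35,0.25,1.9]],"dr":[[0,0,0],[0,0,-0.005],[-0.003,0,-0.01],[-0.003,0,-0.01],[-0.003,0,-0.01],[-0.003,0,-0.01],[-0.003,0,-0.01]],"claw":[1,1,1,1,1,1,1]}'
python3 - <<'E'
from h import *
from rig import read_state,eyes
T=[]
acc={}
for k in range(4):
  for n,b in(("side",(236,155,310,225)),("top",(200,122,290,150))):
    cc=eyes.capture(n); T.append(tip()); acc.setdefault(n,[]).append(cc["pixels"].astype(float)); 
    if k==3:
      cc["pixels"]=np.mean(acc[n],0).astype(np.uint8); np.savez(n+"2.npz",**{k:cc[k] for k in("mtx","R","t","pixels")})
      z=np.mean(T,0)[2]-.0068
      for uv,a in blobs(cc,(98,80,90),(125,255,255),b,5): print(n,uv.round(1),a,ray(cc,uv,z).round(4))
print(np.mean(T,0),np.std(T,0)); print(read_state()["orientation"].round(3).tolist())
E
```

```text
t: 7.97
ee_pos: [0.5731, -0.0406, 0.1658]
orientation: [[-0.966, -0.044, 0.256], [-0.042, 0.999, 0.012], [-0.256, 0.001, -0.967]]
wrist_force: [0.2, -0.9, -2.0]
width: 0.175
gripper_force: 30.0
side [288.3 164.9] 9 [0.6594 0.0126 0.1378]
side [245.5 172.8] 10 [0.5233 0.0069 0.1378]
side [279.6 175.7] 27 [ 0.6207 -0.0283  0.1378]
side [298.5 186.2] 10 [ 0.6634 -0.083   0.1378]
side [242.  209.6] 158 [ 0.4857 -0.1358  0.1378]
side [253.5 195. ] 12 [ 0.528  -0.0888  0.1378]
side [287.4 220.8] 147 [ 0.5972 -0.2012  0.1378]
top [260.7 134.6] 38 [ 0.6634 -0.0849  0.1378]
top [224.8 135.9] 37 [0.6595 0.0112 0.1378]
top [270.3 134.9] 7 [ 0.6627 -0.1104  0.1378]
top [270.6 144.3] 14 [ 0.637  -0.1113  0.1378]
top [243.1 147.9] 14 [ 0.6269 -0.0379  0.1378]
[ 0.57873972 -0.04027724  0.14458787] [5.35609935e-05 3.41804103e-05 5.48023557e-05]
[[-0.966, -0.044, 0.256], [-0.042, 0.999, 0.012], [-0.256, 0.001, -0.967]]
```

```bash
python3 -m handwheel '{"delta_pos":[[0.1,-0.1,0.4],[0.2,-0.1,0.8],[0.3,-0.1,1.2],[0.4,-0.1,1.5],[0.46,-0.1,1.74],[0.46,-0.1,1.74],[0.46,-0.1,1.74]],"dr":[[0,0,0],[0,0,0],[0,0,0],[0,0,0],[0,0,0],[0,0,0],[0,0,0]],"claw":[1,1,1,1,1,1,1]}'
python3 -m handwheel '{"delta_pos":[[0.05,0,0.2],[0.1,0,0.39],[0.1,0,0.39],[0.1,0,0.39]],"dr":[[0,0,0],[0,0,0],[0,0,0],[0,0,0]],"claw":[1,1,1,1]}'
```

```text
t: 8.95
ee_pos: [0.5729, -0.0416, 0.1474]
orientation: [[-0.966, -0.044, 0.255], [-0.042, 0.999, 0.012], [-0.255, 0.001, -0.967]]
wrist_force: [0.3, -0.1, -1.1]
width: 0.182
gripper_force: 30.0
t: 9.28
ee_pos: [0.573, -0.0415, 0.1436]
orientation: [[-0.966, -0.044, 0.255], [-0.042, 0.999, 0.012], [-0.256, 0.001, -0.967]]
wrist_force: [-0.6, -0.1, -1.9]
width: 0.181
gripper_force: 30.0
```

```bash
python3 -m handwheel '{"delta_pos":[[0.04,0,0.15],[0.08,0,0.29],[0.08,0,0.29],[0.08,0,0.29]],"dr":[[0,0,0],[0,0,0],[0,0,0],[0,0,0]],"claw":[1,1,1,1]}'
```

```text
t: 9.62
ee_pos: [0.573, -0.0415, 0.1405]
orientation: [[-0.966, -0.044, 0.255], [-0.042, 0.999, 0.012], [-0.255, 0.001, -0.967]]
wrist_force: [-0.3, 0.6, -1.6]
width: 0.176
gripper_force: 30.0
```

```bash
python3 -m handwheel '{"delta_pos":[[0.02,0,0.07],[0.04,0,0.15],[0.04,0,0.15]],"dr":[[0,0,0],[0,0,0],[0,0,0]],"claw":[1,1,1]}'; python3 -m handwheel '{"delta_pos":[[0.02,0,0.07],[0.04,0,0.15],[0.04,0,0.15]],"dr":[[0,0,0],[0,0,0],[0,0,0]],"claw":[1,1,1]}'
```

```text
t: 9.87
ee_pos: [0.573, -0.0415, 0.1389]
orientation: [[-0.966, -0.044, 0.255], [-0.042, 0.999, 0.012], [-0.256, 0.001, -0.967]]
wrist_force: [0.6, 0.2, -1.6]
width: 0.176
gripper_force: 30.0
t: 10.12
ee_pos: [0.5731, -0.0415, 0.1375]
orientation: [[-0.966, -0.044, 0.256], [-0.042, 0.999, 0.012], [-0.256, 0.001, -0.967]]
wrist_force: [-0.7, 0.4, 0.0]
width: 0.178
gripper_force: 30.0
```

```bash
python3 -m handwheel '{"delta_pos":[[0.02,0,0.1],[0.02,0,0.1],[0.02,0,0.1]],"dr":[[0,0,0],[0,0,0],[0,0,0]],"claw":[1,1,1]}'; python3 -m handwheel '{"delta_pos":[[0,0,0],[0,0,0],[0,0,0],[0,0,0],[0,0,0],[0,0,0]],"dr":[[0,0,0],[0,0,0],[0,0,0],[0,0,0],[0,0,0],[0,0,0]],"claw":[-0.1,-0.1,-0.1,-0.1,-0.1,-0.1]}'
python3 - <<'E'
from h import *
from rig import read_state,eyes
ims=[]
for n,b in(("side",(236,155,310,215)),("top",(200,122,290,150))):
    cc=eyes.capture(n); ims.append(cc["pixels"])
    for uv,a in blobs(cc,(98,80,90),(125,255,255),b,5): print(n,uv.round(1),a,ray(cc,uv,.1105).round(4))
cv2.imwrite("pics/d.png",cv2.resize(np.hstack([ims[1][100:250,180:330],ims[0][130:280,200:350]]),(800,400),interpolation=3)[:,:,::-1])
E
```

```text
t: 10.37
ee_pos: [0.5732, -0.0415, 0.1366]
orientation: [[-0.966, -0.044, 0.256], [-0.042, 0.999, 0.012], [-0.256, 0.001, -0.967]]
wrist_force: [-0.8, 0.3, 2.7]
width: 0.18
gripper_force: 30.0
t: 10.87
ee_pos: [0.5731, -0.0415, 0.1365]
orientation: [[-0.966, -0.044, 0.255], [-0.042, 0.999, 0.012], [-0.256, 0.001, -0.967]]
wrist_force: [-0.0, 0.3, 0.0]
width: 0.545
gripper_force: 0.0
side [287.8 171.8] 8 [0.6586 0.0108 0.1105]
side [246.2 179.6] 9 [0.5243 0.0052 0.1105]
side [280.  181.8] 19 [ 0.6235 -0.0272  0.1105]
side [298.2 193.1] 12 [ 0.664  -0.085   0.1105]
side [240.4 204.3] 103 [ 0.4883 -0.0916  0.1105]
side [253.7 202. ] 13 [ 0.5277 -0.0911  0.1105]
side [304.4 213. ] 5 [ 0.6589 -0.1633  0.1105]
top [270.3 134.9] 7 [ 0.6689 -0.1117  0.1105]
top [216.6 136.8] 9 [0.6632 0.0353 0.1105]
top [225.8 137.3] 27 [0.6618 0.01   0.1105]
top [260.6 136. ] 27 [ 0.6656 -0.0851  0.1105]
top [270.6 144.6] 16 [ 0.6419 -0.1124  0.1105]
top [216.6 146.1] 12 [0.6373 0.035  0.1105]
```

View pics/d.png

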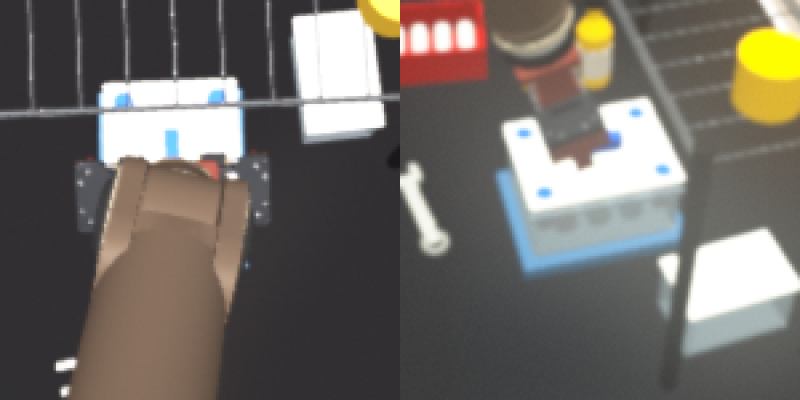

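The lid sits in the tub: all four marks are visible in the side crop at (523,133), (545,192), (662,170) and (635,113), and the centre at about (0.594,-0.040) agrees with the robot's own estimate. Next I'll retreat, close the fingers and go over the front-left corner.

```bash
python3 -m handwheel '{"delta_pos":[[0,0,-1],[0,0,-2.5],[0,0,-4.5],[0,0,-6],[0,0,-6],[0,0,-6]],"dr":[[0,0,0],[0,0,0],[0,0,0],[0,0,0],[0,0,0],[0,0,0]],"claw":[-0.1,-0.1,-0.1,-0.1,1,1]}'
python3 -c "
from h import *
plan([.532,.0048,.135],15,2.4)"
```

```text
t: 11.47
ee_pos: [0.5582, -0.0421, 0.1957]
orientation: [[-0.965, -0.044, 0.258], [-0.042, 0.999, 0.013], [-0.258, 0.001, -0.966]]
wrist_force: [0.3, 0.5, 0.2]
width: 0.435
gripper_force: 0.0
tip [0.532  0.0048 0.135 ] -> d [3.89, 4.8, 3.05] dr [0.002, -0.001, 0.002]
```

```bash
python3 -m handwheel '{"delta_pos":[[1.9,2.4,0.5],[3.9,4.8,1.5],[3.9,4.8,2.5],[3.9,4.8,3],[3.9,4.8,3],[3.9,4.8,3],[3.9,4.8,3]],"dr":[[0,0,0],[0,0,0],[0,0,0],[0,0,0],[0,0,0],[0,0,0],[0,0,0]],"claw":[1,1,1,1,1,1,1]}'
python3 -c "
from h import *
from rig import read_state
print(tip(),read_state()['qpos'].round(1))
plan([.532,.0048,.115],15,2.4)"
```

```text
t: 12.05
ee_pos: [0.5264, 0.0035, 0.1558]
orientation: [[-0.966, -0.042, 0.256], [-0.041, 0.999, 0.011], [-0.256, 0.001, -0.967]]
wrist_force: [0.3, 1.2, 0.6]
width: 0.009
gripper_force: 0.0
[0.53198426 0.00373038 0.13455004] [-23.1  13.1  19.5 123.5  -7.7  29.5  94. ]
tip [0.532  0.0048 0.115 ] -> d [0.5, 0.11, 1.89] dr [0.001, -0.003, 0.0]
```

```bash
python3 -m handwheel '{"delta_pos":[[0.15,0.1,0.6],[0.3,0.1,1.1],[0.4,0.1,1.55],[0.46,0.1,1.74],[0.51,0.1,1.93],[0.51,0.1,1.93]],"dr":[[0,0,0],[0,0,0],[0,0,0],[0,0,0],[0,0,0],[0,0,0]],"claw":[1,1,1,1,1,1]}'
python3 -m handwheel '{"delta_pos":[[0.04,0,0.15],[0.08,0,0.29],[0.08,0,0.29]],"dr":[[0,0,0],[0,0,0],[0,0,0]],"claw":[1,1,1]}'
```

```text
t: 12.55
ee_pos: [0.5254, 0.0054, 0.1351]
orientation: [[-0.966, -0.044, 0.255], [-0.042, 0.999, 0.012], [-0.255, 0.001, -0.967]]
wrist_force: [0.0, -0.4, -0.2]
width: 0.009
gripper_force: 0.0
t: 12.8
ee_pos: [0.5256, 0.0055, 0.1325]
orientation: [[-0.966, -0.044, 0.255], [-0.042, 0.999, 0.012], [-0.256, 0.001, -0.967]]
wrist_force: [-0.6, 0.2, 0.1]
width: 0.005
gripper_force: 0.1
```

```bash
python3 -m handwheel '{"delta_pos":[[0.03,0,0.1],[0.05,0,0.19],[0.05,0,0.19]],"dr":[[0,0,0],[0,0,0],[0,0,0]],"claw":[1,1,1]}'
```

```text
t: 13.05
ee_pos: [0.5257, 0.0055, 0.1307]
orientation: [[-0.966, -0.044, 0.256], [-0.042, 0.999, 0.012], [-0.256, 0.001, -0.967]]
wrist_force: [-0.8, -0.7, 2.4]
width: 0.004
gripper_force: 1.4
```

```bash
for i in 1; do python3 -m handwheel '{"delta_pos":[[0.03,0,0.1],[0.05,0,0.19],[0.05,0,0.19]],"dr":[[0,0,0],[0,0,0],[0,0,0]],"claw":[1,1,1]}' | egrep "ee_pos|wrist"; python3 -m handwheel '{"delta_pos":[[0.03,0,0.1],[0.05,0,0.19],[0.05,0,0.19]],"dr":[[0,0,0],[0,0,0],[0,0,0]],"claw":[1,1,1]}' | egrep "ee_pos|wrist"; done
```

```text
ee_pos: [0.5258, 0.0055, 0.1289]
wrist_force: [-1.2, -0.6, 5.6]
ee_pos: [0.5259, 0.0055, 0.1271]
wrist_force: [-4.0, -0.2, 9.5]
```

```bash
python3 -m handwheel '{"delta_pos":[[0.03,0,0.1],[0.05,0,0.19],[0.05,0,0.19]],"dr":[[0,0,0],[0,0,0],[0,0,0]],"claw":[1,1,1]}' | egrep "ee_pos|wrist"; python3 -m handwheel '{"delta_pos":[[0.03,0,0.1],[0.05,0,0.19],[0.05,0,0.19]],"dr":[[0,0,0],[0,0,0],[0,0,0]],"claw":[1,1,1]}' | egrep "ee_pos|wrist";  python3 -m handwheel '{"delta_pos":[[0.03,0,0.1],[0.05,0,0.19],[0.05,0,0.19]],"dr":[[0,0,0],[0,0,0],[0,0,0]],"claw":[1,1,1]}' | egrep "ee_pos|wrist"
```

```text
ee_pos: [0.5259, 0.0055, 0.1254]
wrist_force: [-6.1, -0.6, 13.2]
ee_pos: [0.5259, 0.0055, 0.1235]
wrist_force: [-5.7, -0.2, 13.0]
ee_pos: [0.5259, 0.0056, 0.1216]
wrist_force: [-5.5, 0.1, 14.8]
```

```bash
python3 -m handwheel '{"delta_pos":[[0.03,0,0.1],[0.05,0,0.19],[0.05,0,0.19]],"dr":[[0,0,0],[0,0,0],[0,0,0]],"claw":[1,1,1]}' | egrep "ee_pos|wrist"; python3 -m handwheel '{"delta_pos":[[0.03,0,0.1],[0.05,0,0.19],[0.05,0,0.19]],"dr":[[0,0,0],[0,0,0],[0,0,0]],"claw":[1,1,1]}' | egrep "ee_pos|wrist";  python3 -m handwheel '{"delta_pos":[[0.03,0,0.1],[0.05,0,0.19],[0.05,0,0.19]],"dr":[[0,0,0],[0,0,0],[0,0,0]],"claw":[1,1,1]}' | egrep "ee_pos|wrist"
```

```text
ee_pos: [0.5259, 0.0056, 0.1198]
wrist_force: [-7.4, 0.8, 18.4]
ee_pos: [0.5259, 0.0056, 0.1181]
wrist_force: [-7.9, 0.5, 19.8]
ee_pos: [0.526, 0.0056, 0.1163]
wrist_force: [-9.9, 0.4, 24.2]
```

```bash
python3 -m handwheel '{"delta_pos":[[-0.25,0,-1],[-0.6,0,-2.4],[-0.77,-1,-2.9],[-0.77,-4,-2.9],[-0.77,-7,-2.9],[-0.77,-9.6,-2.9],[-0.77,-9.6,-2.9],[-0.6,-9.6,-2.3],[-0.46,-9.6,-1.75],[-0.46,-9.6,-1.75],[-0.46,-9.6,-1.75]],"dr":[[0,0,0],[0,0,0],[0,0,0],[0,0,0],[0,0,0],[0,0,0],[0,0,0],[0,0,0],[0,0,0],[0,0,0],[0,0,0]],"claw":[1,1,1,1,1,1,1,1,1,1,1]}'
python3 -c "
from h import *
print(tip())"
```

```text
t: 15.97
ee_pos: [0.5297, -0.09, 0.1325]
orientation: [[-0.966, -0.045, 0.255], [-0.043, 0.999, 0.012], [-0.255, 0.001, -0.967]]
wrist_force: [-0.8, -2.7, 4.4]
width: 0.005
gripper_force: 1.7
[ 0.53534104 -0.08971366  0.11118418]
```

```bash
for k in 1; do python3 -m handwheel '{"delta_pos":[[0.03,0,0.1],[0.05,0,0.19],[0.05,0,0.19]],"dr":[[0,0,0],[0,0,0],[0,0,0]],"claw":[1,1,1]}' | egrep "ee_pos|wrist"; python3 -m handwheel '{"delta_pos":[[0.03,0,0.1],[0.05,0,0.19],[0.05,0,0.19]],"dr":[[0,0,0],[0,0,0],[0,0,0]],"claw":[1,1,1]}' | egrep "ee_pos|wrist";  python3 -m handwheel '{"delta_pos":[[0.03,0,0.1],[0.05,0,0.19],[0.05,0,0.19]],"dr":[[0,0,0],[0,0,0],[0,0,0]],"claw":[1,1,1]}' | egrep "ee_pos|wrist"; python3 -m handwheel '{"delta_pos":[[0.03,0,0.1],[0.05,0,0.19],[0.05,0,0.19]],"dr":[[0,0,0],[0,0,0],[0,0,0]],"claw":[1,1,1]}' | egrep "ee_pos|wrist"; done
```

```text
ee_pos: [0.5298, -0.09, 0.1311]
wrist_force: [-2.3, -2.7, 6.4]
ee_pos: [0.5299, -0.09, 0.1294]
wrist_force: [-4.1, -2.7, 9.8]
ee_pos: [0.5299, -0.0901, 0.1276]
wrist_force: [-4.4, -2.7, 10.0]
ee_pos: [0.5299, -0.0901, 0.1256]
wrist_force: [-4.3, -2.8, 12.3]
```

```bash
for k in 1; do python3 -m handwheel '{"delta_pos":[[0.03,0,0.1],[0.05,0,0.19],[0.05,0,0.19]],"dr":[[0,0,0],[0,0,0],[0,0,0]],"claw":[1,1,1]}' | egrep "ee_pos|wrist"; python3 -m handwheel '{"delta_pos":[[0.03,0,0.1],[0.05,0,0.19],[0.05,0,0.19]],"dr":[[0,0,0],[0,0,0],[0,0,0]],"claw":[1,1,1]}' | egrep "ee_pos|wrist";  python3 -m handwheel '{"delta_pos":[[0.03,0,0.1],[0.05,0,0.19],[0.05,0,0.19]],"dr":[[0,0,0],[0,0,0],[0,0,0]],"claw":[1,1,1]}' | egrep "ee_pos|wrist"; python3 -m handwheel '{"delta_pos":[[0.03,0,0.1],[0.05,0,0.19],[0.05,0,0.19]],"dr":[[0,0,0],[0,0,0],[0,0,0]],"claw":[1,1,1]}' | egrep "ee_pos|wrist"; done
```

```text
ee_pos: [0.5299, -0.0901, 0.1236]
wrist_force: [-5.9, -2.9, 11.3]
ee_pos: [0.5298, -0.0901, 0.1217]
wrist_force: [-5.2, -2.6, 11.6]
ee_pos: [0.5298, -0.0901, 0.1199]
wrist_force: [-7.2, -2.2, 14.5]
ee_pos: [0.5299, -0.0901, 0.1183]
wrist_force: [-7.9, -2.3, 18.6]
```

```bash
python3 -m handwheel '{"delta_pos":[[0.03,0,0.1],[0.05,0,0.19],[0.05,0,0.19]],"dr":[[0,0,0],[0,0,0],[0,0,0]],"claw":[1,1,1]}' | egrep "ee_pos|wrist"; python3 -m handwheel '{"delta_pos":[[0.03,0,0.1],[0.05,0,0.19],[0.05,0,0.19]],"dr":[[0,0,0],[0,0,0],[0,0,0]],"claw":[1,1,1]}' | egrep "ee_pos|wrist"
python3 -m handwheel '{"delta_pos":[[-0.25,0,-1],[-0.6,0,-2.4],[-1.2,0,-5],[-2,0,-8],[-2,0,-8],[-2,0,-8]],"dr":[[0,0,0],[0,0,0],[0,0,0],[0,0,0],[0,0,0],[0,0,0]],"claw":[1,1,1,1,1,1]}'
python3 -c "
from h import *
plan([.60,-.0854,.21],40,2.4);plan([.665,-.0854,.145],40,2.4)"
```

```text
ee_pos: [0.5299, -0.0902, 0.1165]
wrist_force: [-9.3, -2.9, 21.3]
ee_pos: [0.5299, -0.0902, 0.1147]
wrist_force: [-11.9, -2.0, 25.8]
t: 18.97
ee_pos: [0.5296, -0.0893, 0.1972]
orientation: [[-0.965, -0.046, 0.258], [-0.044, 0.999, 0.013], [-0.259, 0.002, -0.966]]
wrist_force: [0.1, 0.5, 0.1]
width: 0.004
gripper_force: 0.0
tip [ 0.6    -0.0854  0.21  ] -> d [-6.21, 0.08, -1.41] dr [0.003, -0.437, 0.003]
tip [ 0.665  -0.0854  0.145 ] -> d [-10.81, -0.23, 6.55] dr [0.003, -0.437, 0.003]
```

```bash
python3 -m handwheel '{"delta_pos":[[-1,0,0],[-2,0,0],[-3,0,-0.5],[-4,0,-1],[-5,0,-1.4],[-6.2,0.1,-1.4],[-6.2,0.1,-1.4],[-6.2,0.1,-1.4]],"dr":[[0,-0.1,0],[0,-0.2,0],[0,-0.3,0],[0,-0.4,0],[0.003,-0.437,0.003],[0.003,-0.437,0.003],[0.003,-0.437,0.003],[0.003,-0.437,0.003]],"claw":[1,1,1,1,1,1,1,1]}'
python3 - <<'E'
from h import *
from rig import read_state,eyes
print(tip(),read_state()['qpos'].round(1))
R,p=plan([.67,-.0854,.135],40,2.4)
c=load("top0.npz")
for uv in [(100,146),(356,133)]: print(ray(c,np.array(uv),.331).round(3))
E
```

```text
t: 19.63
ee_pos: [0.5843, -0.0871, 0.2237]
orientation: [[-0.769, -0.038, 0.638], [-0.028, 0.999, 0.025], [-0.639, 0.001, -0.769]]
wrist_force: [0.5, 0.2, 0.8]
width: 0.008
gripper_force: 0.0
[ 0.59833202 -0.08656446  0.20675601] [  6.8   7.4   0.5 129.4 -57.9   7.2 154.9]
tip [ 0.67   -0.0854  0.135 ] -> d [-0.92, -0.17, 10.1] dr [-0.002, -0.005, -0.004]
[0.592 0.277 0.331]
[ 0.623 -0.294  0.331]
```

The wrist (q6, q5) is at its limits in this branch. I'll fit the kinematics from recorded poses to find a feasible branch, since q5's range allows a flip to about 180°.

```bash
cat > kin.py <<'E'
import numpy as np, itertools
from scipy.optimize import least_squares
from scipy.spatial.transform import Rotation as Ro
D=[([-70.77,23.60,-.73,91.50,.32,64.99,-4.71],(.2454,.5743,.2439),(-.9196,.3929,-.0005,.3929,.9196,-.0014,0,-.0014,-1)),
([-14.4,4.5,34.7,140.5,-29.8,13.4,126.6],(.4214,-.1662,.1435),(-.894,.185,.408,.172,.983,-.07,-.414,.008,-.91)),
([27.8,11.5,8.3,136.3,-52,14.7,162.8],(.3987,-.2699,.1195),(-.888,.199,.414,.181,.98,-.084,-.423,0,-.906)),
([10,13.9,24.3,129.7,-26.5,25.8,134.6],(.4067,-.2661,.1213),(-.947,.194,.255,.188,.981,-.05,-.26,0,-.966)),
([21.4,22.7,12.1,131.6,-40.1,15.5,148.5],(.4061,-.2708,.047),(-.947,.197,.253,.19,.98,-.051,-.258,0,-.966)),
([1.4,5.2,32.3,125,-14,37.2,122.1],(.4072,-.2688,.2037),(-.946,.196,.257,.189,.981,-.052,-.262,-.001,-.965)),
([-17.1,15.1,20.2,115.9,-10.6,35.5,101.4],(.5708,-.0442,.1846),(-.966,-.032,.255,-.03,1,.009,-.255,.001,-.967)),
([-23.1,13.1,19.5,123.5,-7.7,29.5,94],(.5264,.0035,.1558),(-.966,-.042,.256,-.041,.999,.011,-.256,.001,-.967)),
([6.8,7.4,.5,129.4,-57.9,7.2,154.9],(.5843,-.0871,.2237),(-.769,-.038,.638,-.028,.999,.025,-.639,.001,-.769))]
Rz=lambda a:Ro.from_euler("z",a,degrees=True); Ry=lambda a:Ro.from_euler("y",a,degrees=True)
def fk(q,S,v):
    h,a,b,L,xa,xb,xc,ya,yb,yc,o1,o7=v
    R=Rz(S[0]*q[0]+o1); p=R.apply([0,0,h]); R=R*Ry(q[1])*Rz(S[1]*q[2]); p=p+R.apply([xa,ya,a])
    R=R*Ry(q[3])*Rz(S[2]*q[4]); p=p+R.apply([xb,yb,b]); R=R*Ry(q[5]); p=p+R.apply([xc,yc,L]); return p,R*Rz(S[3]*q[6]+o7)
def fit():
    best=None
    for S in itertools.product((1,-1),repeat=4):
        def f(v):
            e=[]
            for q,p,R in D:
                P,Q=fk(q,S,v); e+=list((P-p)*5)+list((Q.as_matrix()-np.reshape(R,(3,3))).ravel())
            return np.array(e)
        for o7 in(0,90,180,-90):
            r=least_squares(f,[.33,.4,.4,.2,0,0,0,0,0,0,0,o7],x_scale=[.1]*10+[10,10])
            if best is None or r.cost<best[0]: best=(r.cost,S,r.x)
    return best
if __name__=="__main__":
    c,S,v=fit(); print(c,S,v.round(4)); np.savez("kin.npz",S=S,v=v)
    for q,p,R in D:
        P,Q=fk(q,S,v); print((P-p).round(3),np.degrees((Q.inv()*Ro.from_matrix(np.reshape(R,(3,3)))).magnitude()).round(2))
E
python3 kin.py
```

```text
0.00207172970264269 (-1, -1, -1, -1) [ 3.04300e-01  5.04400e-01  4.42400e-01  3.35100e-01  1.79000e-02
 -4.60000e-03 -4.60000e-03 -2.84000e-02  2.11200e-01 -2.19000e-01
 -6.97600e-01  8.93455e+01]
[-0.004  0.003 -0.003] 0.04
[-0.005 -0.002  0.002] 0.35
[ 0.002 -0.001 -0.002] 0.36
[-0.003 -0.     0.001] 0.22
[-0.002  0.001 -0.001] 0.15
[-0.002  0.     0.003] 0.16
[-0.001  0.     0.001] 0.2
[0.001 0.001 0.002] 0.2
[ 0.005 -0.001 -0.003] 0.5
```

```bash
cat > sim.py <<'E'
from kin import *; from h import toolR
K=np.load("kin.npz"); S=K["S"]; v=K["v"]
lo=np.array([-169.25,-16.82,-84.01,7.8,-59.2,7.22,-163.78]);hi=np.array([169.25,113.86,82.57,145.47,239.2,106.19,163.78])
def err(q,p,R):
    P,Q=fk(q,S,v); return np.r_[(p-P),(Ro.from_matrix(R)*Q.inv()).as_rotvec()*.5]
def jac(q,p,R):
    e=err(q,p,R); return np.array([(err(q+np.eye(7)[i]*.05,p,R)-e)/np.radians(.05) for i in range(7)]).T,e
def pose(tip,tilt,yaw,roll=0):
    R=toolR(tilt,yaw)@Rz(roll).as_matrix(); return np.asarray(tip)-.022*R[:,2],R
def follow(q,p0,R0,p1,R1,n=30):
    q=np.array(q,float); rv=Ro.from_matrix(R0.T@R1).as_rotvec()
    for k in range(1,n+1):
        p=p0+(p1-p0)*k/n; R=R0@Ro.from_rotvec(rv*k/n).as_matrix()
        for _ in range(4):
            J,e=jac(q,p,R); dq=-J.T@np.linalg.solve(J@J.T+1e-5*np.eye(6),e)
            q=np.clip(q+np.degrees(dq),lo,hi)
    return q,np.abs(err(q,p1,R1)[:3]).max(),np.abs(err(q,p1,R1)[3:]).max()*2
E
python3 - <<'E'
from sim import *
# does plain DLS reproduce sample 8->9 ?
q8=np.array(D[7][0]);q9=np.array(D[8][0])
R=lambda i:np.reshape(D[i][2],(3,3));P=lambda i:np.array(D[i][1])
q6=np.array(D[5][0]);print("6->7",follow(q6,P(5),R(5),P(6),R(6))[0].round(1),D[6][0])
print("7->8",follow(D[6][0],P(6),R(6),P(7),R(7))[0].round(1),D[7][0])
print("4->5",follow(D[3][0],P(3),R(3),P(4),R(4))[0].round(1),D[4][0])
qa=q8.copy();pa,Ra=P(7),R(7)
pb,Rb=pose((.535,-.0897,.218),15,2.4); qb,_,_=follow(q8,pa,Ra,pb,Rb); print("front hover",qb.round(1))
for yaw in(2.4,-10,-20,-30):
  pc,Rc=pose((.56,-.09,.22),15,yaw); qc,e1,_=follow(qb,pb,Rb,pc,Rc)
  for tilt in(35,40,45):
    pd,Rd=pose((.60,-.0854,.21),tilt,yaw); qd,e2,r2=follow(qc,pc,Rc,pd,Rd)
    pe,Re=pose((.67,-.0854,.116),tilt,yaw); qe,e3,r3=follow(qd,pd,Rd,pe,Re)
    print(yaw,tilt,qd.round(0),qe.round(0),"err",round(e3,3),round(r3,3))
E
```

```text
6->7 [-17.4  15.4  20.8 115.8 -11.4  35.5 102.3] [-17.1, 15.1, 20.2, 115.9, -10.6, 35.5, 101.4]
7->8 [-23.   13.2  19.7 123.7  -8.5  29.2  95. ] [-23.1, 13.1, 19.5, 123.5, -7.7, 29.5, 94]
4->5 [ 21.2  22.8  12.5 131.2 -40.1  16.  148.5] [21.4, 22.7, 12.1, 131.6, -40.1, 15.5, 148.5]
front hover [-14.6   7.4  22.9 116.9  -8.5  41.8 105.9]
2.4 35 [ -6.   7.  14. 126. -33.  14. 129.] [ 10.  22.  -4. 121. -56.   7. 153.] err 0.015 0.037
2.4 40 [  5.   6.   3. 130. -59.   8. 156.] [ 40.  24. -39. 125. -59.   7. 164.] err 0.084 0.19
2.4 45 [ 75.  12. -72. 134. -59.   7. 164.] [ 60.  30. -63. 129. -59.   7. 164.] err 0.133 0.37
-10 35 [-24.   8.  28. 128.   4.  11.  79.] [-11.  23.  14. 123.  -8.   7.  89.] err 0.034 0.115
-10 40 [-33.   7.  36. 132.  14.   7.  68.] [-23.  24.  28. 127.  30.   7.  48.] err 0.082 0.246
-10 45 [-60.  12.  66. 136.  44.   7.  36.] [ -25.   27.   31.  127.  200.   17. -123.] err 0.0 0.0
-20 35 [-37.   9.  37. 127.  27.  14.  44.] [-26.  26.  28. 122.  25.   7.  42.] err 0.023 0.071
-20 40 [-52.  12.  53. 131.  47.   7.  23.] [-13.  24.  13. 124. 120.  10. -50.] err 0.0 0.0
-20 45 [-52.  12.  53. 134. 116.   7. -46.] [-18.  25.  18. 127. 144.  16. -77.] err 0.0 0.0
-30 35 [-43.  12.  40. 125.  36.  20.  23.] [-34.  29.  35. 120.  31.   8.  23.] err 0.0 0.0
-30 40 [-53.  13.  50. 129.  54.  16.   4.] [-36.  30.  37. 123.  91.   7. -38.] err 0.006 0.015
-30 45 [-63.  18.  61. 132.  79.  10. -24.] [-35.  30.  32. 125. 120.  14. -67.] err 0.0 0.0
```

```bash
python3 - <<'E'
from sim import *
def chain(wps,q,p,R,verbose=True):
    for w in wps:
        p1,R1=pose(*w); q,e,r=follow(q,p,R,p1,R1); p,R=p1,R1
        print("  ",w,q.round(0),round(e,4),round(r,3))
q9=np.array(D[8][0]);P9=np.array(D[8][1]);R9=np.reshape(D[8][2],(3,3))
for y,tl in((-5,45),(0,42),(-10,42),(0,45),(2.4,45)):
    print(y,tl)
    chain([((.56,-.0866,.22),15,2.4),((.55,-.08,.22),15,-35),((.60,-.085,.21),45,-35),((.60,-.085,.19),tl,y),((.672,-.0854,.135),tl,y),((.672,-.0854,.105),tl,y),((.672,-.0854,.16),tl,y),((.668,.0106,.16),tl,y),((.668,.0106,.105),tl,y)],q9,P9,R9)
E
```

```text
-5 45
   ((0.56, -0.0866, 0.22), 15, 2.4) [-14.  10.  22. 114.  -9.  43. 106.] 0.0 0.0
   ((0.55, -0.08, 0.22), 15, -35) [-27.  10.  28. 114.   5.  44.  52.] 0.0 0.0
   ((0.6, -0.085, 0.21), 45, -35) [-57.  16.  51. 130.  73.  19. -22.] 0.0 0.0
   ((0.6, -0.085, 0.19), 45, -5) [ 11.   8.  -5. 134. 184.   8. -93.] 0.0 0.0
   ((0.672, -0.0854, 0.135), 45, -5) [  6.  21.  -2. 127. 180.  13. -90.] 0.0 0.0
   ((0.672, -0.0854, 0.105), 45, -5) [  6.  25.  -1. 128. 180.  17. -90.] 0.0 0.0
   ((0.672, -0.0854, 0.16), 45, -5) [  7.  18.  -2. 126. 180.   9. -90.] 0.0 0.0
   ((0.668, 0.0106, 0.16), 45, -5) [-23.  18.  17. 128. 159.  10. -82.] 0.0 0.0
   ((0.668, 0.0106, 0.105), 45, -5) [-17.  25.  10. 129. 164.  18. -87.] 0.0 0.0
0 42
   ((0.56, -0.0866, 0.22), 15, 2.4) [-14.  10.  22. 114.  -9.  43. 106.] 0.0 0.0
   ((0.55, -0.08, 0.22), 15, -35) [-27.  10.  28. 114.   5.  44.  52.] 0.0 0.0
   ((0.6, -0.085, 0.21), 45, -35) [-57.  16.  51. 130.  73.  19. -22.] 0.0 0.0
   ((0.6, -0.085, 0.19), 42, 0) [  42.   10.  -37.  131.  208.    7. -110.] 0.0269 0.108
   ((0.672, -0.0854, 0.135), 42, 0) [ 
[... 1953 characters left out ...]
4.  -9.  43. 106.] 0.0 0.0
   ((0.55, -0.08, 0.22), 15, -35) [-27.  10.  28. 114.   5.  44.  52.] 0.0 0.0
   ((0.6, -0.085, 0.21), 45, -35) [-57.  16.  51. 130.  73.  19. -22.] 0.0 0.0
   ((0.6, -0.085, 0.19), 45, 2.4) [  40.   10.  -32.  133.  216.    7. -115.] 0.0007 0.003
   ((0.672, -0.0854, 0.135), 45, 2.4) [  21.   22.  -13.  126.  201.   12. -100.] 0.0 0.0
   ((0.672, -0.0854, 0.105), 45, 2.4) [ 18.  25. -10. 127. 198.  16. -97.] 0.0 0.0
   ((0.672, -0.0854, 0.16), 45, 2.4) [  24.   19.  -18.  125.  204.    8. -103.] 0.0 0.0
   ((0.668, 0.0106, 0.16), 45, 2.4) [ -6.  17.   3. 127. 182.  10. -93.] 0.0 0.0
   ((0.668, 0.0106, 0.105), 45, 2.4) [ -6.  24.   3. 129. 182.  18. -93.] 0.0 0.0
```

```bash
python3 - <<'E'
from h import *
f=plan([.56,-.0866,.22],15,2.4); f=plan([.55,-.08,.22],15,-35,f); f=plan([.60,-.085,.21],45,-35,f); plan([.60,-.085,.19],45,-5,f)
E
```

```text
tip [ 0.56   -0.0866  0.22  ] -> d [1.18, 0.14, -3.26] dr [-0.001, 0.431, -0.004]
tip [ 0.55 -0.08  0.22] -> d [0.83, 1.05, -0.22] dr [0.169, 0.0, 0.631]
tip [ 0.6   -0.085  0.21 ] -> d [-2.87, 2.46, 2.39] dr [0.0, -0.524, -0.0]
tip [ 0.6   -0.085  0.19 ] -> d [1.27, -0.78, 1.56] dr [-0.37, 0.0, -0.37]
```

```bash
python3 -m handwheel '{"delta_pos":[[0.2,0,-0.8],[0.5,0,-1.6],[0.8,0.1,-2.4],[1.2,0.1,-3.3],[1.2,0.1,-3.3],[1.2,0.1,-3.3]],"dr":[[0,0.1,0],[0,0.2,0],[0,0.3,0],[0,0.4,0],[0,0.431,-0.004],[0,0.431,-0.004]],"claw":[1,1,1,1,1,1]}' | grep ee_pos
python3 -m handwheel '{"delta_pos":[[0.1,0.2,0],[0.3,0.4,0],[0.5,0.6,-0.1],[0.6,0.8,-0.2],[0.8,1,-0.2],[0.8,1,-0.2],[0.8,1,-0.2],[0.8,1,-0.2]],"dr":[[0.028,0,0.105],[0.056,0,0.21],[0.085,0,0.315],[0.113,0,0.42],[0.14,0,0.525],[0.169,0,0.631],[0.169,0,0.631],[0.169,0,0.631]],"claw":[1,1,1,1,1,1,1,1]}'
python3 - <<'E'
from h import *
from rig import read_state
print(tip(),read_state()['qpos'].round(1)); f=plan([.60,-.085,.21],45,-35); plan([.60,-.085,.19],45,-5,f)
E
```

```text
ee_pos: [0.5551, -0.0883, 0.2445]
t: 20.8
ee_pos: [0.546, -0.0772, 0.2422]
orientation: [[-0.793, 0.57, 0.215], [0.55, 0.821, -0.151], [-0.263, -0.002, -0.965]]
wrist_force: [-0.2, 0.6, -0.5]
width: 0.005
gripper_force: 0.0
[ 0.55072515 -0.08050737  0.22093854] [-34.5  10.2  36.6 114.6   3.4  44.6  54. ]
tip [ 0.6   -0.085  0.21 ] -> d [-2.77, 2.45, 2.47] dr [0.001, -0.52, 0.004]
tip [ 0.6   -0.085  0.19 ] -> d [1.27, -0.78, 1.56] dr [-0.37, 0.0, -0.37]
```

```bash
python3 -m handwheel '{"delta_pos":[[-0.5,0.4,0.4],[-1,0.8,0.8],[-1.5,1.2,1.3],[-2,1.6,1.7],[-2.5,2.1,2.2],[-2.8,2.5,2.5],[-2.8,2.5,2.5],[-2.8,2.5,2.5],[-2.8,2.5,2.5],[-2.8,2.5,2.5]],"dr":[[0,-0.09,0],[0,-0.18,0],[0,-0.27,0],[0,-0.36,0],[0,-0.45,0],[0,-0.52,0.004],[0,-0.52,0.004],[0,-0.52,0.004],[0,-0.52,0.004],[0,-0.52,0.004]],"claw":[1,1,1,1,1,1,1,1,1,1]}'
python3 - <<'E'
from h import *
from rig import read_state
print(tip(),read_state()['qpos'].round(1)); f=plan([.60,-.085,.19],45,-5)
E
```

```text
t: 21.63
ee_pos: [0.5875, -0.0765, 0.2256]
orientation: [[-0.579, 0.574, 0.578], [0.406, 0.819, -0.406], [-0.707, -0.0, -0.708]]
wrist_force: [0.1, 0.3, -0.5]
width: 0.006
gripper_force: 0.0
[ 0.60021184 -0.08541628  0.20999073] [-66.4  17.3  60.8 131.3  67.   17.1 -17.6]
tip [ 0.6   -0.085  0.19 ] -> d [1.3, -0.76, 1.53] dr [-0.371, -0.001, -0.371]
```

```bash
python3 -m handwheel '{"delta_pos":[[0.1,0,0.2],[0.2,-0.1,0.4],[0.4,-0.2,0.6],[0.5,-0.3,0.7],[0.6,-0.4,0.8],[0.8,-0.5,1],[0.9,-0.5,1.1],[1,-0.6,1.2],[1.1,-0.7,1.4],[1.3,-0.8,1.5],[1.3,-0.8,1.5],[1.3,-0.8,1.5]],"dr":[[-0.035,0,-0.035],[-0.07,0,-0.07],[-0.11,0,-0.11],[-0.15,0,-0.15],[-0.19,0,-0.19],[-0.23,0,-0.23],[-0.27,0,-0.27],[-0.31,0,-0.31],[-0.34,0,-0.34],[-0.37,0,-0.37],[-0.37,0,-0.37],[-0.37,0,-0.37]],"claw":[1,1,1,1,1,1,1,1,1,1,1,1]}'
python3 - <<'E'
from h import *
from rig import read_state
print(tip(),read_state()['qpos'].round(1)); plan([.60,-.085,.19],45,-5); plan([.672,-.0854,.135],45,-5)
E
```

```text
t: 22.63
ee_pos: [0.5847, -0.0853, 0.2078]
orientation: [[-0.701, 0.089, 0.707], [0.063, 0.996, -0.063], [-0.71, 0.001, -0.704]]
wrist_force: [0.3, -0.4, -0.9]
width: 0.003
gripper_force: 0.0
[ 0.60030418 -0.08665222  0.19227015] [  0.3   8.9   2.7 135.2 172.2   9.4 -84.2]
tip [ 0.6   -0.085  0.19 ] -> d [0.18, 0.16, 0.13] dr [-0.001, 0.004, -0.002]
tip [ 0.672  -0.0854  0.135 ] -> d [-0.96, 0.76, 9.1] dr [-0.001, 0.004, -0.002]
```

```bash
python3 -m handwheel '{"delta_pos":[[-0.2,0.2,1.8],[-0.4,0.3,3.6],[-0.6,0.5,5.4],[-0.8,0.6,7.3],[-1,0.7,9.1],[-1,0.7,9.1],[-1,0.7,9.1],[-1,0.7,9.1]],"dr":[[0,0,0],[0,0,0],[0,0.004,0],[0,0.004,0],[0,0.004,0],[0,0.004,0],[0,0.004,0],[0,0.004,0]],"claw":[1,1,1,1,1,1,1,1]}'
python3 - <<'E'
from h import *
from rig import read_state,eyes
print(tip(),read_state()['qpos'].round(1)); plan([.671,-.0854,.12],45,-5)
ims=[eyes.capture(n)["pixels"] for n in("top","side")]
cv2.imwrite("pics/e.png",cv2.resize(np.hstack([ims[0][70:230,160:360],ims[1][100:260,180:380]]),(800,320),interpolation=3)[:,:,::-1])
E
```

```text
t: 23.3
ee_pos: [0.6558, -0.0841, 0.1497]
orientation: [[-0.706, 0.091, 0.703], [0.065, 0.996, -0.063], [-0.706, 0.001, -0.709]]
wrist_force: [0.1, -0.6, -0.5]
width: 0.004
gripper_force: 0.0
[ 0.67129286 -0.08548545  0.13410166] [  1.   21.4   1.2 128.7 173.2  15.  -85.9]
tip [ 0.671  -0.0854  0.12  ] -> d [1.02, 0.0, 0.98] dr [-0.002, -0.002, -0.004]
```

View pics/e.png

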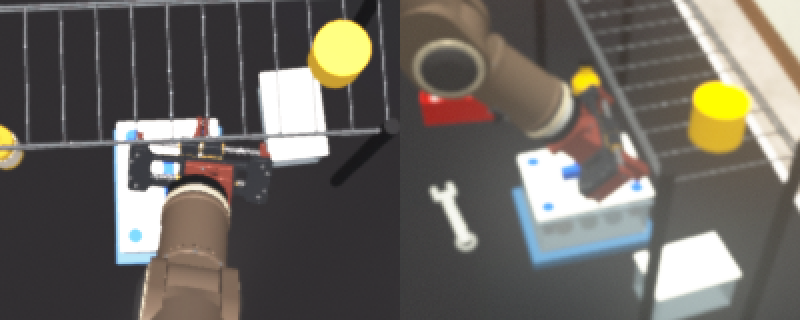

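The tool leans in cleanly under the deck edge. The fingertip is at about (635,178) in the side crop, next to the rear-right mark at (637,187). I'll press straight down.

```bash
python3 -m handwheel '{"delta_pos":[[0.4,0,0.4],[0.75,0,0.75],[1,0,1],[1.06,0,1.06],[1.06,0,1.06]],"dr":[[0,0,0],[0,0,0],[0,0,0],[0,0,0],[0,0,0]],"claw":[1,1,1,1,1]}' | egrep "ee_pos|wrist"; python3 -m handwheel '{"delta_pos":[[0.07,0,0.07],[0.14,0,0.14],[0.14,0,0.14]],"dr":[[0,0,0],[0,0,0],[0,0,0]],"claw":[1,1,1]}' | egrep "ee_pos|wrist";  python3 -m handwheel '{"delta_pos":[[0.07,0,0.07],[0.14,0,0.14],[0.14,0,0.14]],"dr":[[0,0,0],[0,0,0],[0,0,0]],"claw":[1,1,1]}' | egrep "ee_pos|wrist"
```

```text
ee_pos: [0.6558, -0.0829, 0.1331]
wrist_force: [0.4, -0.1, -0.7]
ee_pos: [0.6561, -0.0831, 0.1317]
wrist_force: [-0.0, -0.2, -0.2]
ee_pos: [0.6563, -0.083, 0.13]
wrist_force: [-0.2, -0.1, 1.9]
```

```bash
for k in 1 ; do python3 -m handwheel '{"delta_pos":[[0.07,0,0.07],[0.14,0,0.14],[0.14,0,0.14]],"dr":[[0,0,0],[0,0,0],[0,0,0]],"claw":[1,1,1]}' | egrep "ee_pos|wrist";  python3 -m handwheel '{"delta_pos":[[0.07,0,0.07],[0.14,0,0.14],[0.14,0,0.14]],"dr":[[0,0,0],[0,0,0],[0,0,0]],"claw":[1,1,1]}' | egrep "ee_pos|wrist"; python3 -m handwheel '{"delta_pos":[[0.07,0,0.07],[0.14,0,0.14],[0.14,0,0.14]],"dr":[[0,0,0],[0,0,0],[0,0,0]],"claw":[1,1,1]}' | egrep "ee_pos|wrist";  python3 -m handwheel '{"delta_pos":[[0.07,0,0.07],[0.14,0,0.14],[0.14,0,0.14]],"dr":[[0,0,0],[0,0,0],[0,0,0]],"claw":[1,1,1]}' | egrep "ee_pos|wrist";done
```

```text
ee_pos: [0.6564, -0.0831, 0.1282]
wrist_force: [-2.3, 0.1, 5.5]
ee_pos: [0.6565, -0.0831, 0.1266]
wrist_force: [-3.7, 0.3, 8.7]
ee_pos: [0.6566, -0.0831, 0.125]
wrist_force: [-5.9, 0.7, 10.7]
ee_pos: [0.6567, -0.0831, 0.1232]
wrist_force: [-6.8, 1.0, 12.1]
```

```bash
for k in 1 ; do python3 -m handwheel '{"delta_pos":[[0.07,0,0.07],[0.14,0,0.14],[0.14,0,0.14]],"dr":[[0,0,0],[0,0,0],[0,0,0]],"claw":[1,1,1]}' | egrep "ee_pos|wrist";  python3 -m handwheel '{"delta_pos":[[0.07,0,0.07],[0.14,0,0.14],[0.14,0,0.14]],"dr":[[0,0,0],[0,0,0],[0,0,0]],"claw":[1,1,1]}' | egrep "ee_pos|wrist"; python3 -m handwheel '{"delta_pos":[[0.07,0,0.07],[0.14,0,0.14],[0.14,0,0.14]],"dr":[[0,0,0],[0,0,0],[0,0,0]],"claw":[1,1,1]}' | egrep "ee_pos|wrist";  python3 -m handwheel '{"delta_pos":[[0.07,0,0.07],[0.14,0,0.14],[0.14,0,0.14]],"dr":[[0,0,0],[0,0,0],[0,0,0]],"claw":[1,1,1]}' | egrep "ee_pos|wrist";done
```

```text
ee_pos: [0.657, -0.0832, 0.1215]
wrist_force: [-6.7, 0.3, 12.5]
ee_pos: [0.6571, -0.0833, 0.1198]
wrist_force: [-8.3, 0.3, 15.1]
ee_pos: [0.6571, -0.0833, 0.1181]
wrist_force: [-9.8, 1.1, 18.0]
ee_pos: [0.6572, -0.0833, 0.1165]
wrist_force: [-12.1, 1.7, 21.3]
```

```bash
for k in 1 ; do python3 -m handwheel '{"delta_pos":[[0.07,0,0.07],[0.14,0,0.14],[0.14,0,0.14]],"dr":[[0,0,0],[0,0,0],[0,0,0]],"claw":[1,1,1]}' | egrep "ee_pos|wrist";  python3 -m handwheel '{"delta_pos":[[0.07,0,0.07],[0.14,0,0.14],[0.14,0,0.14]],"dr":[[0,0,0],[0,0,0],[0,0,0]],"claw":[1,1,1]}' | egrep "ee_pos|wrist"; done
python3 - <<'E'
from h import *
from rig import read_state
print(tip()); f=plan([.671,-.0854,.155],45,-5); f=plan([.667,.0106,.155],45,-5,f);f=plan([.667,.0106,.118],45,-5,f)
E
```

```text
ee_pos: [0.6573, -0.0833, 0.1149]
wrist_force: [-14.5, 1.3, 23.9]
ee_pos: [0.6573, -0.0833, 0.1132]
wrist_force: [-16.0, 1.1, 27.2]
[ 0.67285821 -0.08466746  0.09771496]
tip [ 0.671  -0.0854  0.155 ] -> d [-3.95, -0.08, -4.16] dr [-0.001, 0.003, -0.004]
tip [0.667  0.0106 0.155 ] -> d [0.87, 9.53, -0.87] dr [0.0, 0.0, 0.0]
tip [0.667  0.0106 0.118 ] -> d [2.62, 0.0, 2.62] dr [0.0, 0.0, 0.0]
```

```bash
python3 -m handwheel '{"delta_pos":[[-1,0,-1],[-2.5,0,-2.6],[-4,0,-4.2],[-3.9,1.5,-4.4],[-3.7,4,-4.6],[-3.4,6.5,-4.8],[-3.1,9.4,-5.1],[-3.1,9.4,-5.1],[-3.1,9.4,-5.1],[-3.1,9.4,-5.1]],"dr":[[0,0,0],[0,0,0],[0,0,0],[0,0,0],[0,0,0],[0,0,0],[0,0,0],[0,0,0],[0,0,0],[0,0,0]],"claw":[1,1,1,1,1,1,1,1,1,1]}'
python3 - <<'E'
from h import *
from rig import read_state
print(tip(),read_state()['qpos'].round(1));f=plan([.667,.0106,.125],45,-5)
E
```

```text
t: 27.65
ee_pos: [0.6503, 0.0123, 0.1679]
orientation: [[-0.707, 0.088, 0.702], [0.064, 0.996, -0.061], [-0.704, 0.001, -0.71]]
wrist_force: [-0.7, 0.8, -0.7]
width: 0.005
gripper_force: 0.0
[0.66578789 0.01099244 0.1522476 ] [-26.2  19.1  17.8 130.  153.2  13.  -78.1]
tip [0.667  0.0106 0.125 ] -> d [1.84, -0.03, 2.02] dr [0.0, -0.004, -0.002]
```

```bash
python3 -m handwheel '{"delta_pos":[[0.7,0,0.8],[1.3,0,1.4],[1.8,0,2],[2.1,0,2.3],[2.1,0,2.3],[2.1,0,2.3]],"dr":[[0,0,0],[0,0,0],[0,0,0],[0,0,0],[0,0,0],[0,0,0]],"claw":[1,1,1,1,1,1]}' | egrep "ee_pos|wrist"; python3 -m handwheel '{"delta_pos":[[0.07,0,0.07],[0.14,0,0.14],[0.14,0,0.14]],"dr":[[0,0,0],[0,0,0],[0,0,0]],"claw":[1,1,1]}' | egrep "ee_pos|wrist";  python3 -m handwheel '{"delta_pos":[[0.07,0,0.07],[0.14,0,0.14],[0.14,0,0.14]],"dr":[[0,0,0],[0,0,0],[0,0,0]],"claw":[1,1,1]}' | egrep "ee_pos|wrist";python3 -m handwheel '{"delta_pos":[[0.07,0,0.07],[0.14,0,0.14],[0.14,0,0.14]],"dr":[[0,0,0],[0,0,0],[0,0,0]],"claw":[1,1,1]}' | egrep "ee_pos|wrist"
```

```text
ee_pos: [0.6517, 0.0104, 0.1366]
wrist_force: [-0.4, 0.2, -0.3]
ee_pos: [0.652, 0.0118, 0.1354]
wrist_force: [-0.1, -0.4, -2.0]
ee_pos: [0.6519, 0.0119, 0.1332]
wrist_force: [-0.5, 0.8, -0.5]
ee_pos: [0.6521, 0.0119, 0.1314]
wrist_force: [-1.3, -0.3, 3.4]
```

```bash
for k in 1 ; do python3 -m handwheel '{"delta_pos":[[0.07,0,0.07],[0.14,0,0.14],[0.14,0,0.14]],"dr":[[0,0,0],[0,0,0],[0,0,0]],"claw":[1,1,1]}' | egrep "ee_pos|wrist";  python3 -m handwheel '{"delta_pos":[[0.07,0,0.07],[0.14,0,0.14],[0.14,0,0.14]],"dr":[[0,0,0],[0,0,0],[0,0,0]],"claw":[1,1,1]}' | egrep "ee_pos|wrist"; python3 -m handwheel '{"delta_pos":[[0.07,0,0.07],[0.14,0,0.14],[0.14,0,0.14]],"dr":[[0,0,0],[0,0,0],[0,0,0]],"claw":[1,1,1]}' | egrep "ee_pos|wrist";  python3 -m handwheel '{"delta_pos":[[0.07,0,0.07],[0.14,0,0.14],[0.14,0,0.14]],"dr":[[0,0,0],[0,0,0],[0,0,0]],"claw":[1,1,1]}' | egrep "ee_pos|wrist";python3 -m handwheel '{"delta_pos":[[0.07,0,0.07],[0.14,0,0.14],[0.14,0,0.14]],"dr":[[0,0,0],[0,0,0],[0,0,0]],"claw":[1,1,1]}' | egrep "ee_pos|wrist";done
```

```text
ee_pos: [0.6522, 0.0118, 0.1296]
wrist_force: [-1.9, 0.8, 5.7]
ee_pos: [0.6524, 0.0118, 0.1279]
wrist_force: [-4.1, 1.9, 8.5]
ee_pos: [0.6525, 0.0118, 0.1262]
wrist_force: [-5.1, 1.4, 10.3]
ee_pos: [0.6526, 0.0118, 0.1244]
wrist_force: [-4.1, 0.4, 10.0]
ee_pos: [0.6527, 0.0119, 0.1225]
wrist_force: [-5.0, 1.2, 11.0]
```

```bash
for k in 1 ; do python3 -m handwheel '{"delta_pos":[[0.07,0,0.07],[0.14,0,0.14],[0.14,0,0.14]],"dr":[[0,0,0],[0,0,0],[0,0,0]],"claw":[1,1,1]}' | egrep "ee_pos|wrist";  python3 -m handwheel '{"delta_pos":[[0.07,0,0.07],[0.14,0,0.14],[0.14,0,0.14]],"dr":[[0,0,0],[0,0,0],[0,0,0]],"claw":[1,1,1]}' | egrep "ee_pos|wrist"; python3 -m handwheel '{"delta_pos":[[0.07,0,0.07],[0.14,0,0.14],[0.14,0,0.14]],"dr":[[0,0,0],[0,0,0],[0,0,0]],"claw":[1,1,1]}' | egrep "ee_pos|wrist";  python3 -m handwheel '{"delta_pos":[[0.07,0,0.07],[0.14,0,0.14],[0.14,0,0.14]],"dr":[[0,0,0],[0,0,0],[0,0,0]],"claw":[1,1,1]}' | egrep "ee_pos|wrist";python3 -m handwheel '{"delta_pos":[[0.07,0,0.07],[0.14,0,0.14],[0.14,0,0.14]],"dr":[[0,0,0],[0,0,0],[0,0,0]],"claw":[1,1,1]}' | egrep "ee_pos|wrist";done
```

```text
ee_pos: [0.653, 0.0118, 0.1209]
wrist_force: [-4.3, 0.9, 11.2]
ee_pos: [0.6531, 0.0119, 0.1191]
wrist_force: [-6.1, 0.7, 14.9]
ee_pos: [0.6531, 0.0118, 0.1175]
wrist_force: [-8.9, 1.5, 17.5]
ee_pos: [0.6532, 0.0119, 0.1158]
wrist_force: [-10.9, 1.5, 20.3]
ee_pos: [0.6532, 0.0118, 0.1141]
wrist_force: [-13.2, 1.8, 24.8]
```

```bash
python3 -m handwheel '{"delta_pos":[[0.07,0,0.07],[0.14,0,0.14],[0.14,0,0.14]],"dr":[[0,0,0],[0,0,0],[0,0,0]],"claw":[1,1,1]}' | egrep "ee_pos|wrist"
python3 -m handwheel '{"delta_pos":[[-1,0,-1],[-2,0,-2],[-3,0,-3.5],[-3,0,-6],[-3,0,-9],[-3,0,-12],[-3,0,-15],[-3,0,-18],[-3,0,-18],[-3,0,-18],[-3,0,-18]],"dr":[[0,0,0],[0,0,0],[0,0,0],[0,0,0],[0,0,0],[0,0,0],[0,0,0],[0,0,0],[0,0,0],[0,0,0],[0,0,0]],"claw":[1,1,1,1,1,1,1,1,1,1,1]}'
python3 - <<'E'
from h import *
from rig import read_state,eyes
print(tip(),read_state()['qpos'].round(1))
ims=[]
for n,b in(("side",(236,155,310,215)),("top",(200,122,290,210))):
    cc=eyes.capture(n); ims.append(cc["pixels"])
    for uv,a in blobs(cc,(98,80,90),(125,255,255),b,5): print(n,uv.round(1),a,ray(cc,uv,.1045).round(4))
cv2.imwrite("pics/f.png",cv2.resize(np.hstack([ims[1][110:220,190:300],ims[0][150:260,220:330]]),(800,400),interpolation=3)[:,:,::-1])
E
```

```text
ee_pos: [0.6533, 0.0119, 0.1125]
wrist_force: [-16.3, 1.5, 26.7]
t: 32.57
ee_pos: [0.5563, 0.02, 0.2602]
orientation: [[-0.691, 0.093, 0.717], [0.064, 0.996, -0.068], [-0.72, -0.001, -0.694]]
wrist_force: [-0.1, -0.7, 0.1]
width: 0.002
gripper_force: 0.0
[0.57205286 0.01845331 0.2448902 ] [-67.   -4.6  50.2 138.2  89.5  18.4 -12.7]
side [288.  172.7] 7 [0.6602 0.0125 0.1045]
side [246.5 180.5] 8 [0.5254 0.0069 0.1045]
side [271.6 184.6] 115 [ 0.5971 -0.0274  0.1045]
side [297.9 194.2] 12 [ 0.6639 -0.0841  0.1045]
side [240.4 204.2] 101 [ 0.489  -0.0858  0.1045]
side [253.5 203. ] 12 [ 0.5273 -0.0895  0.1045]
top [270. 135.] 5 [ 0.6699 -0.1112  0.1045]
top [216.6 136.8] 9 [0.6645 0.0358 0.1045]
top [225.8 137.3] 27 [0.6631 0.0103 0.1045]
top [260.7 136.1] 26 [ 0.6667 -0.0854  0.1045]
top [268.9 175.8] 113 [ 0.5567 -0.1078  0.1045]
top [216.9 150.5] 18 [0.6262 0.0345 0.1045]
top [244.  160.9] 117 [ 0.5974 -0.0399  0.1045]
top [262.7 186.1] 31 [ 0.5283 -0.0908  0.1045]
top [228.1 185.8] 13 [0.5291 0.0031 0.1045]
```

View pics/f.png

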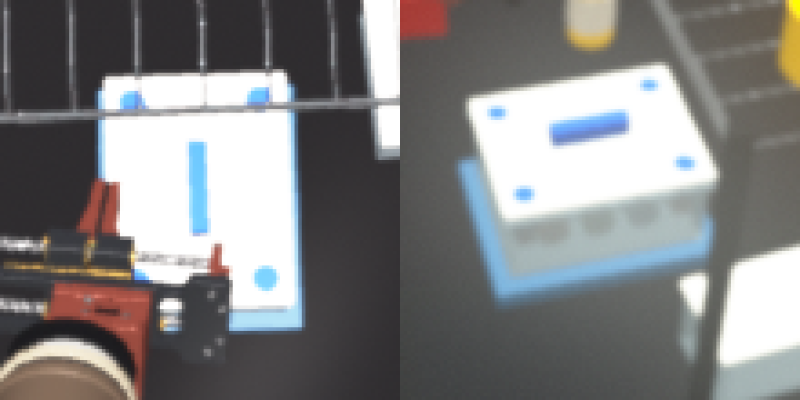

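The lid looks level, but the first corners were pressed while the others were still high, so they could be a millimetre or so short. I'll press the front corners again, after checking the joint path with the model.

```bash
python3 - <<'E'
from sim import *
from h import plan
from rig import read_state
s=read_state(); q,p,R=s["qpos"],s["ee_pos"],s["orientation"]
for w in [((.54,.0,.24),15,-35),((.531,-.001,.13),15,-35),((.531,-.001,.095),15,-35),((.535,-.097,.13),15,-35),((.535,-.097,.095),15,-35)]:
    p1,R1=pose(*w); q,e,r=follow(q,p,R,p1,R1); p,R=p1,R1; print(w,q.round(0),round(e,4))
f=plan((.54,0,.24),15,-35); f=plan((.531,-.001,.13),15,-35,f)
E
```

```text
((0.54, 0.0, 0.24), 15, -35) [-58.  11.  52. 114.   1.  48.  47.] 0.0
((0.531, -0.001, 0.13), 15, -35) [-50.  21.  45. 122.  -8.  33.  54.] 0.0
((0.531, -0.001, 0.095), 15, -35) [-47.  24.  42. 123. -12.  28.  56.] 0.0
((0.535, -0.097, 0.13), 15, -35) [-35.  20.  42. 121. -11.  31.  67.] 0.0
((0.535, -0.097, 0.095), 15, -35) [-32.  23.  38. 123. -14.  27.  70.] 0.0
tip [0.54 0.   0.24] -> d [1.19, -1.85, -1.44] dr [0.267, 0.529, 0.449]
tip [ 0.531 -0.001  0.13 ] -> d [3.5, -0.6, 10.45] dr [0.0, 0.0, 0.0]
```

```bash
python3 -m handwheel '{"delta_pos":[[0.1,-0.2,-0.2],[0.3,-0.4,-0.4],[0.4,-0.6,-0.5],[0.5,-0.8,-0.6],[0.7,-1,-0.8],[0.8,-1.3,-1],[1,-1.6,-1.2],[1.2,-1.8,-1.4],[1.2,-1.8,-1.4],[1.2,-1.8,-1.4],[1.2,-1.8,-1.4]],"dr":[[0.033,0.066,0.056],[0.067,0.132,0.112],[0.1,0.198,0.168],[0.133,0.265,0.224],[0.167,0.33,0.28],[0.2,0.397,0.337],[0.233,0.463,0.393],[0.267,0.529,0.449],[0.267,0.529,0.449],[0.267,0.529,0.449],[0.267,0.529,0.449]],"claw":[1,1,1,1,1,1,1,1,1,1,1]}' | egrep "^t:|ee_pos"
python3 - <<'E'
from h import *
from rig import read_state
print(tip(),read_state()['qpos'].round(1));plan((.531,-.001,.112),15,-35)
E
```

```text
t: 33.58
ee_pos: [0.5379, 0.0001, 0.261]
[ 0.54265138 -0.0034689   0.23976084] [-62.9  10.8  58.3 114.6   1.8  48.2  47.9]
tip [ 0.531 -0.001  0.112] -> d [4.46, -0.39, 12.02] dr [-0.009, 0.01, -0.002]
```

```bash
python3 -m handwheel '{"delta_pos":[[0.9,-0.1,2.5],[1.9,-0.2,5],[2.8,-0.3,7.5],[3.5,-0.3,9.5],[4,-0.4,10.8],[4.3,-0.4,11.5],[4.5,-0.4,12],[4.5,-0.4,12],[4.5,-0.4,12],[4.5,-0.4,12]],"dr":[[0,0,0],[0,0,0],[0,0,0],[0,0,0],[0,0,0],[-0.005,0.005,0],[-0.009,0.01,0],[-0.009,0.01,0],[-0.009,0.01,0],[-0.009,0.01,0]],"claw":[1,1,1,1,1,1,1,1,1,1]}' | egrep "^t:|ee_pos|wrist"
python3 -m handwheel '{"delta_pos":[[0.05,0,0.2],[0.1,0,0.39],[0.1,0,0.39]],"dr":[[0,0,0],[0,0,0],[0,0,0]],"claw":[1,1,1]}' | egrep "^t:|ee_pos|wrist"
```

```text
t: 34.42
ee_pos: [0.5254, 0.0064, 0.1347]
wrist_force: [1.0, -0.3, 0.2]
t: 34.67
ee_pos: [0.5248, 0.0067, 0.1297]
wrist_force: [-0.3, 0.7, -0.0]
```

```bash
python3 -m handwheel '{"delta_pos":[[0.05,0,0.2],[0.1,-0.1,0.39],[0.1,-0.1,0.39]],"dr":[[0,0,0],[0,0,0],[0,0,0]],"claw":[1,1,1]}' | egrep "ee_pos|wrist"; python3 -m handwheel '{"delta_pos":[[0.05,0,0.2],[0.1,0,0.39],[0.1,0,0.39]],"dr":[[0,0,0],[0,0,0],[0,0,0]],"claw":[1,1,1]}' | egrep "ee_pos|wrist"; python3 -m handwheel '{"delta_pos":[[0.03,0,0.1],[0.05,0,0.19],[0.05,0,0.19]],"dr":[[0,0,0],[0,0,0],[0,0,0]],"claw":[1,1,1]}' | egrep "ee_pos|wrist";  python3 -m handwheel '{"delta_pos":[[0.03,0,0.1],[0.05,0,0.19],[0.05,0,0.19]],"dr":[[0,0,0],[0,0,0],[0,0,0]],"claw":[1,1,1]}' | egrep "ee_pos|wrist"
```

```text
ee_pos: [0.5248, 0.0063, 0.1258]
wrist_force: [0.2, 2.6, 5.9]
ee_pos: [0.525, 0.0063, 0.1221]
wrist_force: [-1.6, 3.3, 10.9]
ee_pos: [0.5251, 0.0063, 0.1203]
wrist_force: [-3.1, 2.8, 14.6]
ee_pos: [0.5251, 0.0063, 0.1186]
wrist_force: [-4.8, 4.4, 17.0]
```

```bash
python3 -m handwheel '{"delta_pos":[[0.05,0,0.2],[0.1,0,0.39],[0.1,0,0.39]],"dr":[[0,0,0],[0,0,0],[0,0,0]],"claw":[1,1,1]}' | egrep "ee_pos|wrist"; python3 -m handwheel '{"delta_pos":[[0.03,0,0.1],[0.05,0,0.19],[0.05,0,0.19]],"dr":[[0,0,0],[0,0,0],[0,0,0]],"claw":[1,1,1]}' | egrep "ee_pos|wrist"
python3 -m handwheel '{"delta_pos":[[-0.25,0,-1],[-0.6,0,-2.4],[-0.9,0,-3.4],[-0.9,0,-3.4],[-0.9,0,-3.4]],"dr":[[0,0,0],[0,0,0],[0,0,0],[0,0,0],[0,0,0]],"claw":[1,1,1,1,1]}' | egrep "^t:|ee_pos|wrist"
python3 - <<'E'
from h import *
f=plan((.534,-.0955,.135),15,-35); plan((.534,-.0955,.108),15,-35)
E
```

```text
ee_pos: [0.5251, 0.0063, 0.1147]
wrist_force: [-8.0, 4.5, 24.3]
ee_pos: [0.5251, 0.0063, 0.113]
wrist_force: [-9.9, 4.9, 27.4]
t: 36.58
ee_pos: [0.5244, 0.0058, 0.147]
wrist_force: [0.3, 0.2, 0.6]
tip [ 0.534  -0.0955  0.135 ] -> d [-6.06, -7.75, 0.57] dr [0.008, -0.007, 0.001]
tip [ 0.534  -0.0955  0.108 ] -> d [-5.38, -7.77, 3.18] dr [0.008, -0.007, 0.001]
```

```bash
python3 -m handwheel '{"delta_pos":[[-2,-2.6,0],[-4,-5.2,0.2],[-6,-7.7,0.5],[-6,-7.7,0.6],[-5.8,-7.8,1.5],[-5.6,-7.8,2.5],[-5.4,-7.8,3],[-5.4,-7.8,3.2],[-5.4,-7.8,3.2]],"dr":[[0,0,0],[0,0,0],[0.008,-0.007,0],[0.008,-0.007,0],[0.008,-0.007,0],[0.008,-0.007,0],[0.008,-0.007,0],[0.008,-0.007,0],[0.008,-0.007,0]],"claw":[1,1,1,1,1,1,1,1,1]}' | egrep "^t:|ee_pos|wrist"
python3 -m handwheel '{"delta_pos":[[0.05,0,0.2],[0.1,0,0.39],[0.1,0,0.39]],"dr":[[0,0,0],[0,0,0],[0,0,0]],"claw":[1,1,1]}' | egrep "ee_pos|wrist";python3 -m handwheel '{"delta_pos":[[0.05,0,0.2],[0.1,0,0.39],[0.1,0,0.39]],"dr":[[0,0,0],[0,0,0],[0,0,0]],"claw":[1,1,1]}' | egrep "ee_pos|wrist"
```

```text
t: 37.33
ee_pos: [0.5287, -0.0918, 0.1278]
wrist_force: [0.1, 1.0, 0.5]
ee_pos: [0.5292, -0.0923, 0.1249]
wrist_force: [-2.7, 2.3, 5.9]
ee_pos: [0.5294, -0.0923, 0.1213]
wrist_force: [-5.4, 3.5, 11.9]
```

```bash
python3 -m handwheel '{"delta_pos":[[0.05,0,0.2],[0.1,0,0.39],[0.1,0,0.39]],"dr":[[0,0,0],[0,0,0],[0,0,0]],"claw":[1,1,1]}' | egrep "ee_pos|wrist";python3 -m handwheel '{"delta_pos":[[0.05,0,0.2],[0.1,0,0.39],[0.1,0,0.39]],"dr":[[0,0,0],[0,0,0],[0,0,0]],"claw":[1,1,1]}' | egrep "ee_pos|wrist"
python3 -m handwheel '{"delta_pos":[[-0.25,0,-1],[-0.6,0,-2.4],[-1.2,0,-5],[-2,0,-8],[-2.5,0,-11],[-2.5,0,-11],[-2.5,0,-11],[-2.5,0,-11]],"dr":[[0,0,0],[0,0,0],[0,0,0],[0,0,0],[0,0,0],[0,0,0],[0,0,0],[0,0,0]],"claw":[1,1,1,1,1,1,1,1]}' | egrep "^t:|ee_pos|wrist"
python3 - <<'E'
from h import *
from rig import eyes
ims=[]
for n,b in(("side",(236,155,310,215)),("top",(200,122,290,210))):
    cc=eyes.capture(n); ims.append(cc["pixels"])
    for uv,a in blobs(cc,(98,80,90),(125,255,255),b,5): print(n,uv.round(1),a,ray(cc,uv,.1045).round(4))
cv2.imwrite("pics/g.png",cv2.resize(np.hstack([ims[1][70:270,150:350],ims[0][100:300,160:360]]),(800,400),interpolation=3)[:,:,::-1])
E
```

```text
ee_pos: [0.5294, -0.0924, 0.1176]
wrist_force: [-8.1, 4.1, 19.3]
ee_pos: [0.5295, -0.0924, 0.1139]
wrist_force: [-11.0, 5.3, 26.5]
t: 39.0
ee_pos: [0.5258, -0.0896, 0.2252]
wrist_force: [-0.2, 0.6, -1.0]
side [288.1 172.9] 8 [0.6604 0.0117 0.1045]
side [246.7 180.6] 10 [0.5259 0.0064 0.1045]
side [271.6 184.8] 115 [ 0.5969 -0.0283  0.1045]
side [297.9 194.2] 12 [ 0.6639 -0.0841  0.1045]
side [240.4 204.2] 100 [ 0.4891 -0.086   0.1045]
side [253.7 203. ] 13 [ 0.5279 -0.0896  0.1045]
side [304.2 212.6] 5 [ 0.6608 -0.157   0.1045]
top [270.3 134.9] 7 [ 0.6703 -0.112   0.1045]
top [216.6 136.8] 9 [0.6645 0.0358 0.1045]
top [225.8 137.3] 27 [0.6631 0.0103 0.1045]
top [260.7 136.1] 26 [ 0.6667 -0.0854  0.1045]
top [271.1 157.8] 54 [ 0.6063 -0.1139  0.1045]
top [216.8 154.6] 32 [0.6147 0.0345 0.1045]
top [244.  154.1] 48 [ 0.6165 -0.0398  0.1045]
top [244.  169.2] 26 [ 0.5746 -0.04    0.1045]
```

View pics/g.png

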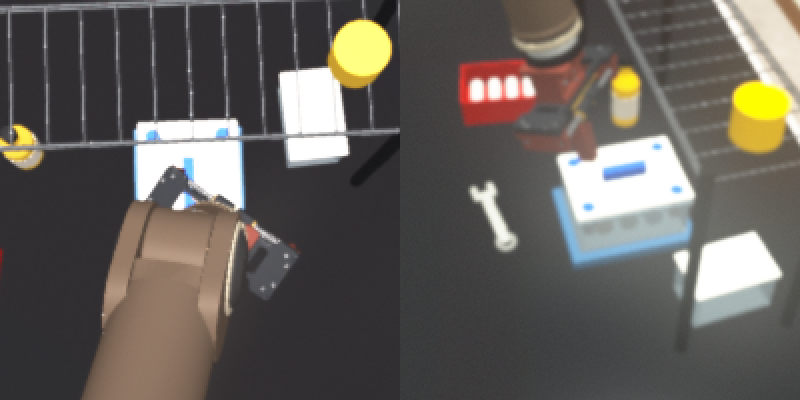

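The lid sits flat and nothing else has moved: in the side crop the marks are at (574,161), (588,207), (677,190) and (657,147). The front corners now stop solidly. The rear-right corner read about 1 mm higher than rear-left, and about 19 s remain, so I'll press it once more along the proven path.

```bash
python3 - <<'E'
from sim import *
from h import plan
from rig import read_state
s=read_state(); q,p,R=s["qpos"],s["ee_pos"],s["orientation"]; print(q.round(0))
for w in [((.60,-.085,.21),45,-35),((.60,-.085,.19),45,-5),((.671,-.0854,.12),45,-5)]:
    p1,R1=pose(*w); q,e,r=follow(q,p,R,p1,R1); p,R=p1,R1; print(w,q.round(0),round(e,4))
f=plan((.60,-.085,.21),45,-35); f=plan((.60,-.085,.19),45,-5,f); plan((.671,-.0854,.135),45,-5,f)
E
```

```text
[-48.  12.  55. 119.  -3.  42.  62.]
((0.6, -0.085, 0.21), 45, -35) [-73.  31.  74. 130.   7.   7.  36.] 0.0084
((0.6, -0.085, 0.19), 45, -5) [ -18.   10.   25.  134.  211.    9. -122.] 0.0
((0.671, -0.0854, 0.12), 45, -5) [ -16.   25.   24.  127.  208.   18. -123.] 0.0
tip [ 0.6   -0.085  0.21 ] -> d [-4.16, 4.71, 0.99] dr [-0.002, -0.525, 0.002]
tip [ 0.6   -0.085  0.19 ] -> d [1.27, -0.78, 1.56] dr [-0.37, 0.0, -0.37]
tip [ 0.671  -0.0854  0.135 ] -> d [-1.11, 0.58, 8.89] dr [0.0, 0.0, 0.0]
```

From this arm posture, the model shows that path running through a wrist-limit jump next to the rack. The corner is already about 1 mm inside its tolerance by my estimate, so that risk isn't worth taking. The arm is clear, so I'm handing in.

```bash
python3 -c "
from rig import ticket
print(ticket.job_done())"
```

```text
the job is handed in; nothing more can be done
None
```

I put the lid on the tub, pressed all four corners past their catches (peak wrist force about 27 N), let go and handed the job in at about 39 s; no verdict came back, and by my estimate the rear-right corner sits about 1 mm higher than the rear-left, inside the 2 mm tolerance.

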